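# Pin the pull rod of the bench test rig and snap the hitch pin's loop over the rod end

## Task

Take the red-handled hitch pin from the grey pin holder and push it down through the cross hole of the test rig's rod, its open wire loop pointing out past the rod's free end, until its collar sits fully down on the rod (the rod is sprung and gives as you push); then swing the sprung loop over the rod end until it snaps shut around the rod, and let go. Push firmly but never so hard that the sprung rod is forced down to its stop, and leave the other pins and the things on the bench where they are.

Things in the scene. Friction and masses are not known exactly. Their poses are not given: they have to be found in the camera images.
- pin: Hitch pin, 110 g: round steel pin 10 mm in diameter, hemispherical nose ending 32 mm below the origin. Origin: on its axis, in the underside of its collar (20 mm wide, 5 mm thick), the face that must seat. z: up the pin to the handle; x: the side to which its wire loop stands open. At the start it stands upright in one of the holder's holes, collar on the holder's top 45 mm above the table.
- pin_grip (a point): Centre of the pin's red handle, 29 mm above the pin's origin, axes as the pin's. The handle is a block 22 mm along x, 16 mm along y, 30 mm high (14 to 44 mm above the pin's origin). Below it, 8 mm above the pin's origin, lies the loop's hinge barrel along y, 7 mm thick and 34 mm long.
- loop (a joint): Angle by which the sprung wire loop is swung from open (rad). 0: fully open against its stop, as at the start; 0.11: level along the pin's +x; 1.68: shut, legs hanging beside the pin and bar below its nose. An over-centre spring holds it open below 0.68 and snaps it shut above 0.68; about 6 N square to the loop at its bar starts it, less near 0.68. Shut fingers can push it down by the bar.
- loop_bar (a point): Middle of the loop's cross bar (orange sleeve 22 mm long, 7 mm thick). The loop is a U of 5 mm wire: legs 39 mm apart (centres, along the pin's y), hinged 8 mm above the pin's origin on its axis, the bar 44 mm from the hinge; it swings down in the pin's x-z plane.
- hole (a point): Centre of the mouth of the rod's vertical cross hole, in the rod's flat top, 88 mm above the table unloaded. x: level, along the rod out of its free end; z up. Hole 11.6 mm wide, 24 mm through. A sprung plunger stands 3 mm into it from its -x side, 12 mm down; the pin must push it aside (10 to 18 N of push) and then slides through at 7 to 14 N; once seated, push rises with the rod's sinking.
- rod_end (a point): Centre of the rod's free end face (block 24 mm wide and high), 16 mm in +x and 12 mm below the hole's mouth; axes as the hole's. Behind the hole a yellow link hangs on the rod 38 to 46 mm in -x, its eye 9 mm above the rod's top; the rig's blue column starts 77 mm in -x and is 85 mm wide, 131 mm high.
- rod (a joint): How far the floating sprung rod is pressed down (m): 0 unloaded. It stays up under about 2 N of push, then sinks 1 mm for each 2 N more; its stop is at 0.013 and it must never pass 0.012 (some 25 N of push). It rises again when let go. It sinks some 3 to 6 mm while the pin is being pushed in, so the hole's mouth sinks too.
- holder: Grey block 225 x 60 x 45 mm (x, y, z), fixed; origin at the centre of its underside. Holes in a row along its x at -75, 0 and +75 mm hold the three pins, in any order.
- plain_pin_a: Bystander: plain pin without loop, round black handle 18 mm in diameter, its top 38 mm above the holder's top; origin in its collar's underside.
- plain_pin_b: Bystander: plain pin without loop, round blue handle, same size.
- spanner: Bystander: steel spanner, 185 mm long, lying on the bench; origin under its middle.
- driver: Bystander: screwdriver with orange handle, 200 mm long, lying on the bench; origin under its middle.
- washer: Bystander: steel washer 38 mm in diameter, 6 mm thick, lying flat.
- wash_bottle: Bystander: white bottle with red cap, 64 mm in diameter, 120 mm high, origin under its base.
- jar: Bystander: amber jar, 70 mm in diameter, 80 mm high, origin under its base.
Things that resemble listed ones, but are neither listed nor needed, are in the scene too. Leave any green look-alike of the pin alone.

How it is judged (in metres and radians):
On the way, in this order (a step that is already met when the one before it is completed fails the run):
1. the pin is through the cross hole and its collar down on the rod, with the loop still open (z of pin in the frame of hole between -0.003 and 0.002 m and horizontal distance between pin and hole below 0.003 m and angle between the z axis of pin and the z axis of hole, either way round below 0.12 rad and value of joint loop below 0.4 rad), for 0.2 s.
2. the loop is swung over the rod end and shut around the rod (value of joint loop above 1.55 rad), for 0.2 s.
At the end, for the whole second after the job is handed in: The pin's collar is seated on the rod (at most 2 mm above the hole's mouth, 3 mm sideways, upright within 0.12 rad, loop side within 0.35 rad of the rod's direction), the loop is shut around the rod (swung past 1.55 rad), the rod is up again (below 2 mm) and the pin is at rest (z of pin in the frame of hole between -0.003 and 0.002 m and horizontal distance between pin and hole below 0.003 m and angle between the z axis of pin and the z axis of hole, either way round below 0.12 rad and angle between the x axis of pin and the x axis of hole, either way round below 0.35 rad and value of joint loop above 1.55 rad and value of joint rod below 0.002 m and linear speed of pin below 0.01 m/s); the robot touches nothing.
It fails at once if the rod is forced down to its stop (sunk more than 12 mm) (value of joint rod above 0.012 m).
It fails at once if a plain pin is moved by more than 20 mm (distance of any of plain_pin_a, plain_pin_b from where it was at the start of the episode above 0.02 m).
It fails at once if another thing on the bench is moved by more than 30 mm (distance of any of spanner, driver, washer, wash_bottle, jar from where it was at the start of the episode above 0.03 m).
It also fails if it takes over 61 s, if anything falls off the work surface, if the arm or the gripper's body presses on something with over 40 N, if the wrist force passes 120 N, or if a joint passes its speed limit or range.

## Robot

A 6-joint arm with a two-finger parallel gripper is mounted at the origin on the work surface. World frame = base frame: x ahead of the robot, y to its left, z up, the work surface at z = 0. Lengths are in mm, angles in degrees, forces in N, time in s.
With the tool pointing down it reaches from about 250 to 725 mm from the base axis. Payload 9.7 kg.
Tool frame: the origin (TCP) lies on the front face of the gripper's body, between the roots of the fingers; the fingertips stand 73 mm ahead of it and the grasp point (between the pads) lies 54 mm ahead of it; z points along the fingers, x is the direction in which the jaws open and shut, and the axes are right-handed (so a half turn about z gives the same grasp; the last joint's range is limited). The gripper opens to 85 mm and grips with 20 to 120 N. Pads are 22 mm wide; open, the fingers measure 114 mm over their backs; the gripper's body (76 mm by 85 mm) begins 54 mm behind the grasp point. The pads swing forward as they close: fully open they stand 13 mm farther back than shut.
Start: joints at [-75.401, 4.979, 10.078, 95.1, 0, 90], TCP at [138.626, -532.241, 303.884] pointing down, gripper open.
Joint ranges: [-179.16, 179.16], [-48.56, 103.87], [-65.8, 70.77], [-126.05, 130.52], [-82.76, 87.17], [-180, 180]. Speed limits (degrees/s): [127.2, 127.2, 147.25, 180, 180, 180].

## Interface

Orientations are given as [roll, pitch, yaw] about the fixed x, y, z axes, in that order (R = Rz(yaw) Ry(pitch) Rx(roll)).
In Python, from bench import env gives the robot as it stands.
- The arm moves only by the shell command python3 -m crank 'ROWS' [FORCE]. ROWS is JSON, a list of rows, each an object with "offset": the shift along the tool's x, y, z in cm, a list of three; "twist": the turn, a rotation vector about the tool's x, y, z in degrees, a list of three; "jaw": the finger opening in cm, from 0 to 8.54. In form: [{"offset": [x, y, z], "twist": [rx, ry, rz], "jaw": jaw}, ...]. A call has 1 to 20 rows; each row shifts and turns the commanded pose from where the row before left it, along the tool's axes as they then stand; what a row does not reach is not made up. A row lasts 1/12 s, in which the tool goes at most 41.7 mm and 7.16 degrees, less where a joint would pass 70% of its speed; a pose out of reach is approached as far as the arm can. A call is refused whole if a number of a shift passes 4.17 or a number of a turn 7.16, either way. A call with a gripper value outside its range is refused whole. The fingers move at their own pace and stop on an object; FORCE is the grip in N (left out, the last holds). Time passes only in rows, so rows that do not move let the fingers close. It gives the time, the measured TCP pose, the force and the opening at its end, in the units of the state.
- env.observe(): the state, without advancing time (a new reading comes with each control period).
- env.camera(name): name is "scene" or "side" or "wrist"; returns the picture (400x640x3 uint8, blue, green, red); there is no depth.
- env.camera_model(name): a dict with "vertical_fov" (degrees; the focal length in pixels is half the picture's height over the tangent of half this angle, whatever the lens; pixels are square), "cx", "cy" (the principal point, pixels), "R" (3x3) and "t" (3): a world point X has camera coordinates R X + t. Camera axes: x right, y down, z forward; pixel columns grow to the right and rows downward; lengths in mm; the calibration is good to about 2 mm. A picture is of the moment at which its call begins: read the wrist's pose just before it. camera_model takes no time and is no camera call; for the wrist camera it gives the pose at the moment of the call.
- env.close_job(): hands the job in, once; it reports no verdict.
Trained networks look in the newest picture that a camera, given by its name, has taken for a name from the list of things; names that differ only in an ending like _2 or _b are one class to them, and where a whole thing is asked for, a point or a joint stands for the part that bears it (a point fixed in the world has none). Each returns a list of dicts, best first, with "confidence" (0 to 1); they miss things now and then, are a little off and sometimes report something else, mostly with a low value. They report only what shows in the picture. A call takes as long as a camera call. They do not tell look-alikes from the thing itself.
- env.cut_out(camera, query): "mask" (400x640 bool, what is visible of it) and "box" ([centre column, centre row, width, height] in pixels, round what is visible of it).
The state is a dict: "time_s": time; "joint_positions": joint angles; "dq": joint speeds; "joint_torque": joint torques, N m; "eef_pos": TCP position; "tool_rot": TCP orientation; "ft_force": force on the tool from outside, world axes, zero at the start; "ft_torque": the same for the moment, N m; "opening": opening from 0.0 (shut) to 1.0 (fully open).
Only numpy, scipy, OpenCV 4.12 (cv2) and the standard library are available. Lean on these libraries where they do the work, as an engineer would, in place of code of your own. Each camera call takes 0.05 s, during which the arm holds its last target.

## Working session

There is one attempt and no reset: what is moved stays moved. The work goes in short steps, Python scripts to look and compute and a shell command to move; the robot and the scene stay as the last step left them, time stands still between calls to the robot, and variables do not carry over. Pictures are saved under pics/ and viewed, and the job is handed in when it is done.

```bash
ls; mkdir -p pics; python3 - <<'E'
from bench import env
import cv2
s=env.observe(); print({k:s[k] for k in ('time_s','eef_pos','tool_rot','opening','ft_force')})
for n in ("scene","side","wrist"):
    im=env.camera(n); cv2.imwrite(f"pics/{n}0.png",im)
    m=env.camera_model(n); print(n,m)
E
```

```text
pics
{'time_s': 0.0, 'eef_pos': array([ 138.61233539, -532.11828655,  303.18046841]), 'tool_rot': array([-1.79998873e+02,  7.50976456e-02, -7.54004561e+01]), 'opening': 1.0011658985519671, 'ft_force': array([ 0.34552606,  0.79404094, -0.0113432 ])}
scene {'vertical_fov': 48.209454787028434, 'cx': 324.92563644050847, 'cy': 192.9941535826669, 'R': array([[-0.86740551,  0.49748026, -0.0110035 ],
       [ 0.38746338,  0.66137525, -0.64222652],
       [-0.31221758, -0.56133428, -0.76643592]]), 't': array([ 551.32028853, -121.5142179 , 1245.78551378])}
side {'vertical_fov': 48.40497406767828, 'cx': 314.307725643204, 'cy': 204.43626325440863, 'R': array([[ 0.99712616, -0.07418918,  0.01534236],
       [-0.04197057, -0.70956004, -0.70339393],
       [ 0.06307054,  0.70072856, -0.71063464]]), 't': array([-604.53136369,   11.90562548,  932.651355  ])}
wrist {'vertical_fov': 60.917041651133545, 'cx': 324.7604753951341, 'cy': 202.9527473027206, 'R': array([[ 0.25343927, -0.96735063, -0.00114012],
       [-0.92357513, -0.24232059,  0.29713584],
       [-0.28771081, -0.0742529 , -0.95483454]]), 't': array([-549.54580876,  -40.3015955 ,  378.4385198 ])}
```

View pics/scene0.png

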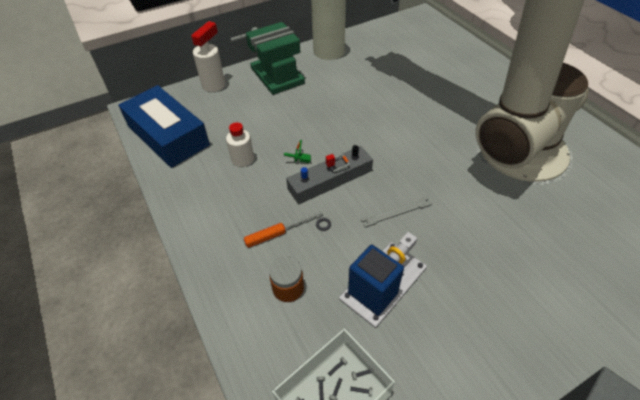

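View pics/side0.png

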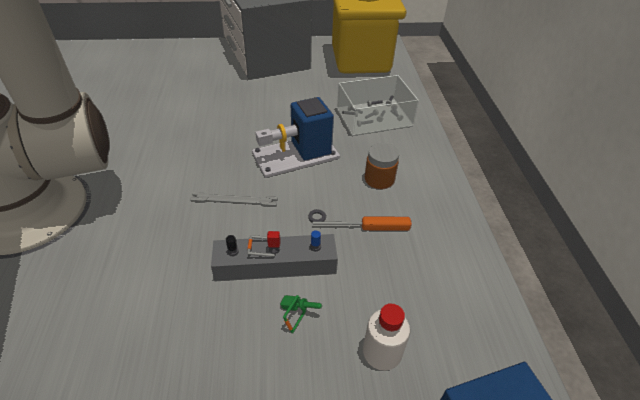

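View pics/wrist0.png

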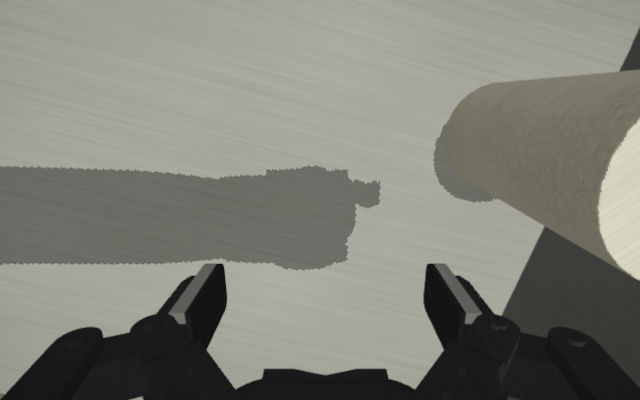

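```bash
cat > h.py <<'E'
import numpy as np, cv2
from bench import env
def f(m): return 200/np.tan(np.radians(m['vertical_fov']/2))
def ray(m,u,v):
    d=np.array([(u-m['cx'])/f(m),(v-m['cy'])/f(m),1.]); R=np.array(m['R']);t=np.array(m['t'])
    o=-R.T@t; d=R.T@d; return o,d/np.linalg.norm(d)
def atz(m,u,v,z):
    o,d=ray(m,u,v); return o+d*(z-o[2])/d[2]
def tri(obs):
    A=np.zeros((3,3));b=np.zeros(3)
    for m,u,v in obs:
        o,d=ray(m,u,v);P=np.eye(3)-np.outer(d,d);A+=P;b+=P@o
    X=np.linalg.solve(A,b); return X,[np.linalg.norm((np.eye(3)-np.outer(d,d))@(X-o)) for m,u,v in obs for o,d in [ray(m,u,v)]]
def proj(m,X):
    c=np.array(m['R'])@X+m['t']; return f(m)*c[0]/c[2]+m['cx'],f(m)*c[1]/c[2]+m['cy']
E
python3 - <<'E'
import cv2
a=cv2.imread('pics/scene0.png');b=cv2.imread('pics/side0.png')
def c(im,x,y,w,h,k,n): cv2.imwrite(n,cv2.resize(im[y:y+h,x:x+w],None,fx=k,fy=k,interpolation=cv2.INTER_CUBIC))
c(a,275,135,110,75,7,'pics/s_hold.png');c(a,335,225,100,100,6,'pics/s_rig.png')
c(b,205,220,140,65,5,'pics/d_hold.png');c(b,245,90,100,90,6,'pics/d_rig.png')
E
```

```text
(no output)
```

View pics/s_hold.png

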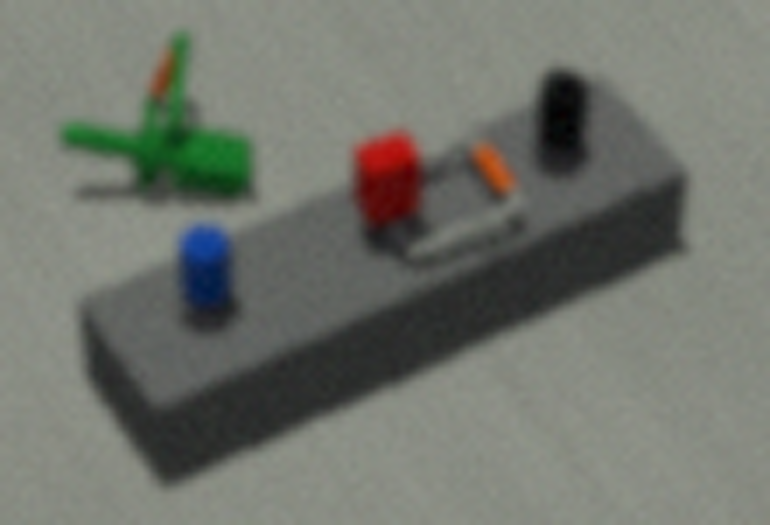

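View pics/s_rig.png

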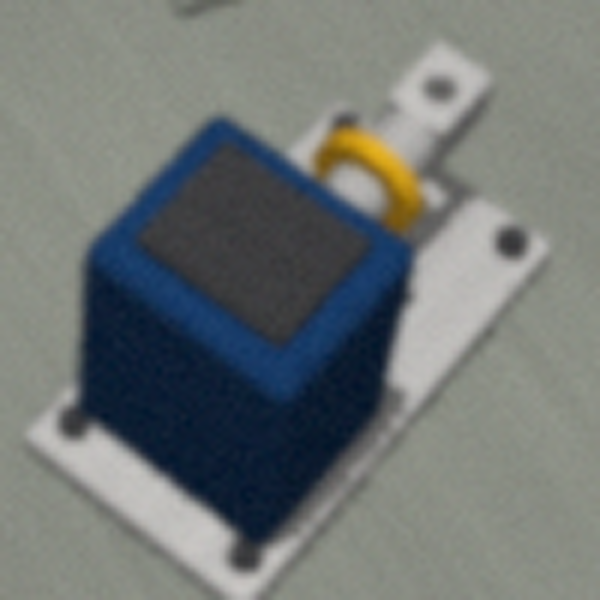

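View pics/d_hold.png

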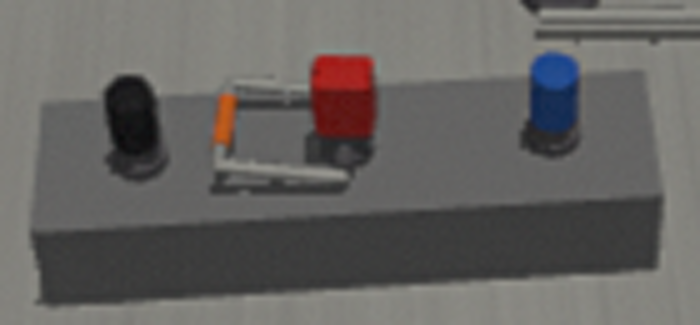

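View pics/d_rig.png

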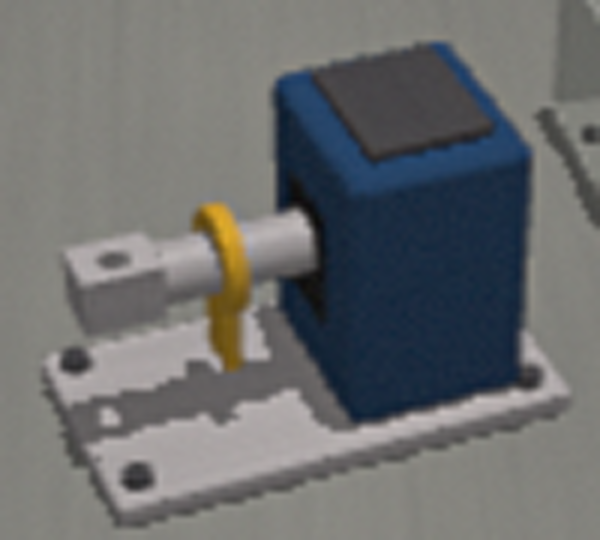

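```bash
python3 - <<'E'
from h import *
a=env.camera_model('scene');b=env.camera_model('side')
def p(n,k,x0,y0,x,y): return x0+(x+.5)/k-.5,y0+(y+.5)/k-.5
S=lambda x,y:(a,*p(0,7,275,135,x,y)); SR=lambda x,y:(a,*p(0,6,335,225,x,y))
D=lambda x,y:(b,*p(0,5,205,220,x,y)); DR=lambda x,y:(b,*p(0,6,245,90,x,y))
def show(n,s,d,z):
    X,e=tri([s,d]); print(n,X.round(1),np.round(e,1),'scene@z',atz(*s,z)[:2].round(1),'side@z',atz(*d,z)[:2].round(1))
show('hole',SR(440,88),DR(114,261),88)
show('redtop',S(388,143),D(343,64),89)
show('bar',S(493,169),D(225,120),53)
show('blue top',S(206,236),D(556,62),83)
show('black top',S(564,80),D(129,84),83)
show('column top ctr',SR(253,250),DR(404,113),131)
show('endcorner L',SR(440,40),DR(65,250),88)
show('endcorner R',SR(493,80),DR(86,283),88)
show('hold c1',S(165,408),D(660,195),45)
show('hold c2',S(82,302),D(643,72),45)
show('hold c3',S(687,178),D(33,232),45)
show('link top',SR(375,160),DR(215,208),97)
E
```

```text
hole [501.3 123.8  87.4] [0.2 0.2] scene@z [501.9 124.1] side@z [501.1 123.2]
redtop [ 519.9 -174.2   92.1] [0.1 0.1] scene@z [ 518.4 -176.9] side@z [ 519.7 -171.5]
bar [ 476.7 -170.7   60.1] [0.8 0.8] scene@z [ 473.8 -176.5] side@z [ 475.1 -164.3]
blue top [ 594.7 -172.4   85.9] [0.1 0.1] scene@z [ 593.4 -174.8] side@z [ 595.  -169.9]
black top [ 445.4 -174.3   86.6] [0.4 0.4] scene@z [ 443.7 -177.4] side@z [ 444.4 -170.9]
column top ctr [610.7 161.5 123.4] [0.3 0.3] scene@z [613.4 165. ] side@z [610.1 149.8]
endcorner L [489.1 112.7  98.4] [5.4 5.4] scene@z [489.4 107.4] side@z [482.9 131. ]
endcorner R [485.  126.4  79.1] [5.6 5.6] scene@z [483.6 130.8] side@z [491.  110.2]
hold c1 [ 626.6 -171.3    9.4] [9.5 9.5] scene@z [ 629.3 -141.8] side@z [ 630.7 -202.2]
hold c2 [ 634.3 -173.4   76.1] [8.3 8.3] scene@z [ 632.  -201.1] side@z [ 630.6 -143.8]
hold c3 [ 393.9 -172.     6.5] [6.4 6.4] scene@z [ 409.9 -142.5] side@z [ 408.4 -204.7]
link top [541.2 141.1  96.6] [2.2 2.2] scene@z [543.7 141.2] side@z [539.2 142. ]
```

```bash
cat >> h.py <<'E'
from scipy.spatial.transform import Rotation as Ro
def plan(target,yaw,n):
    s=env.observe(); p=s['eef_pos'];r=Ro.from_euler('xyz',s['tool_rot'],degrees=True)
    tr=Ro.from_euler('xyz',[180,0,yaw],degrees=True)
    tw=(r.inv()*tr).as_rotvec(degrees=True)/n
    d=(np.array(target)-p)/n/10
    print('twist/row',tw.round(2))
    for i in range(n):
        print((r*Ro.from_rotvec(tw*i,degrees=True)).inv().apply(d).round(2).tolist())
E
python3 - <<'E'
from h import *
plan([519,-190,270],0,15)
m=env.camera_model('wrist');s=env.observe()
R=np.array(m['R']);c=-R.T@m['t'];T=Ro.from_euler('xyz',s['tool_rot'],degrees=True)
print('cam in tool',T.inv().apply(c-s['eef_pos']), 'axes in tool (rows=cam axes)',T.inv().apply(R))
E
```

```text
twist/row [-0.    0.   -5.03]
[-1.57, -3.03, 0.22]
[-1.3, -3.15, 0.22]
[-1.02, -3.26, 0.22]
[-0.73, -3.33, 0.22]
[-0.43, -3.38, 0.22]
[-0.13, -3.41, 0.22]
[0.17, -3.41, 0.22]
[0.46, -3.38, 0.22]
[0.76, -3.33, 0.22]
[1.05, -3.25, 0.22]
[1.33, -3.14, 0.22]
[1.6, -3.01, 0.22]
[1.86, -2.86, 0.22]
[2.1, -2.69, 0.22]
[2.33, -2.49, 0.22]
cam in tool [ -0.11814123 -74.74701282 -69.32925958] axes in tool (rows=cam axes) [[ 9.99998991e-01 -1.41095447e-03  1.66241265e-04]
 [ 1.39662522e-03  9.54834198e-01 -2.97135833e-01]
 [ 2.60512286e-04  2.97135765e-01  9.54835205e-01]]
```

```bash
python3 -m crank '[{"offset":[-1.57,-3.03,0.22],"twist":[0,0,-5.03],"jaw":5},{"offset":[-1.3,-3.15,0.22],"twist":[0,0,-5.03],"jaw":5},{"offset":[-1.02,-3.26,0.22],"twist":[0,0,-5.03],"jaw":5},{"offset":[-0.73,-3.33,0.22],"twist":[0,0,-5.03],"jaw":5},{"offset":[-0.43,-3.38,0.22],"twist":[0,0,-5.03],"jaw":5},{"offset":[-0.13,-3.41,0.22],"twist":[0,0,-5.03],"jaw":5},{"offset":[0.17,-3.41,0.22],"twist":[0,0,-5.03],"jaw":5},{"offset":[0.46,-3.38,0.22],"twist":[0,0,-5.03],"jaw":5},{"offset":[0.76,-3.33,0.22],"twist":[0,0,-5.03],"jaw":5},{"offset":[1.05,-3.25,0.22],"twist":[0,0,-5.03],"jaw":5},{"offset":[1.33,-3.14,0.22],"twist":[0,0,-5.03],"jaw":5},{"offset":[1.6,-3.01,0.22],"twist":[0,0,-5.03],"jaw":5},{"offset":[1.86,-2.86,0.22],"twist":[0,0,-5.03],"jaw":5},{"offset":[2.1,-2.69,0.22],"twist":[0,0,-5.03],"jaw":5},{"offset":[2.33,-2.49,0.22],"twist":[0,0,-5.03],"jaw":5},{"offset":[0,0,0],"twist":[0,0,0],"jaw":5},{"offset":[0,0,0],"twist":[0,0,0],"jaw":5}]' 60
python3 - <<'E'
from h import *
s=env.observe();print(s['time_s'],s['eef_pos'],s['tool_rot'],s['opening'],s['joint_positions'],s['ft_force'])
import pickle
m=env.camera_model('wrist');im=env.camera('wrist');cv2.imwrite('pics/w1.png',im);pickle.dump(m,open('w1.pkl','wb'))
E
```

```text
time_s: 1.57
eef_pos: [519.8, -188.6, 269.9]
tool_rot: [-180.0, 0.1, 0.2]
ft_force: [-0.4, 0.8, 0.0]
opening: 0.589
1.5667 [ 519.82782311 -188.63205574  269.94736165] [-1.79970658e+02  9.15984639e-02  2.02074651e-01] 0.5887838314521638 [-1.99429873e+01  4.88375542e+00  6.20711759e+00  9.14194623e+01
 -3.99943443e-03  6.98549648e+01] [-0.37176865  0.77788068  0.02532684]
```

View pics/w1.png

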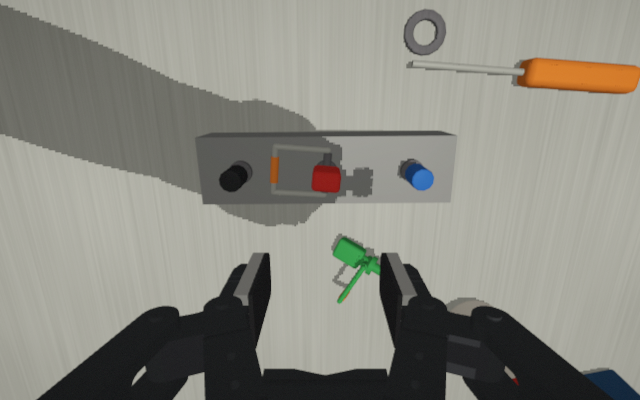

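```bash
python3 - <<'E'
import cv2
a=cv2.imread('pics/w1.png')
cv2.imwrite('pics/w1c.png',cv2.resize(a[125:215,255:385],None,fx=6,fy=6,interpolation=cv2.INTER_CUBIC))
E
```

```text
(no output)
```

View pics/w1c.png

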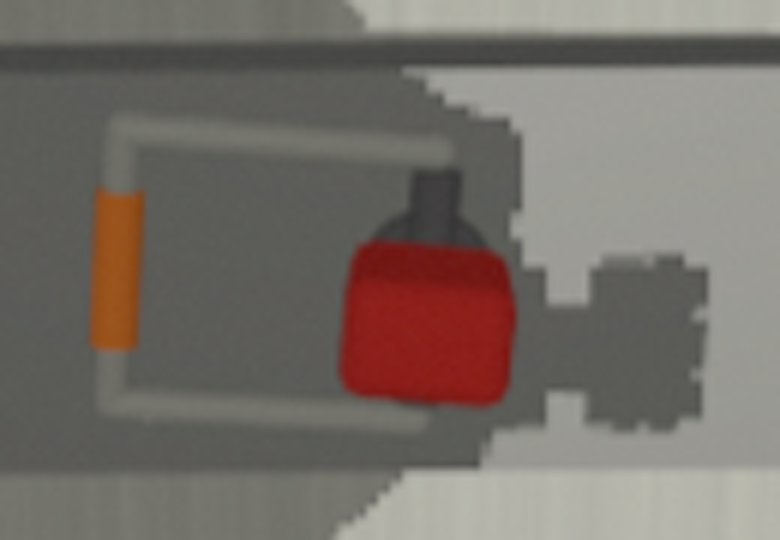

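```bash
python3 - <<'E'
from h import *
import pickle
m=pickle.load(open('w1.pkl','rb'))
q=lambda x,y:(255+(x+.5)/6-.5,125+(y+.5)/6-.5)
for n,x,y,z in [('top',427,341,89),('tl',352,278,89),('tr',514,290,89),('br',502,405,89),('bl',343,391,89),('bar',118,270,58),('hl',450,155,53),('hr',425,425,53),('bl1',117,128,57.5),('bl2',107,405,57.5)]:
    print(n,atz(m,*q(x,y),z).round(1))
h=(atz(m,*q(435,150),53.5)+atz(m,*q(415,423),53.5))/2; print(h)
b=atz(m,*q(118,270),58); d=b-h; print(np.degrees(np.arctan2(d[1],d[0])),np.hypot(*d[:2]))
for u,v in [(232,178),(421,178)]: print(atz(m,u,v,83))
# project model
def mod(x,y,yaw):
    c,s=np.cos(np.radians(yaw)),np.sin(np.radians(yaw))
    W=lambda p: proj(m,np.array([x+c*p[0]-s*p[1],y+s*p[0]+c*p[1],45+p[2]]))
    out=[W(p) for p in [(0,0,44),(43.7,0,12.8),(11,8,44),(-11,8,44),(-11,-8,44),(11,-8,44),(43.7,19.5,12.8),(43.7,-19.5,12.8)]]
    return [(round((u+.5-255)*6-.5),round((v+.5-125)*6-.5)) for u,v in out]
for yaw in (174,175.5,177): print(yaw,mod(519.5,-174,yaw))
E
```

```text
top [ 519.2 -173.6   89. ]
tl [ 509.8 -165.6   89. ]
tr [ 530.1 -167.    89. ]
br [ 528.8 -181.9   89. ]
bl [ 508.6 -180.2   89. ]
bar [ 475.9 -171.2   58. ]
hl [ 522.3 -155.5   53. ]
hr [ 519.1 -194.9   53. ]
bl1 [ 476.5 -151.4   57.5]
bl2 [ 473.5 -190.9   57.5]
[ 518.9140533  -174.63450493   53.5       ]
175.37620869729332 43.15159980552877
[ 446.82398922 -172.78777618   83.        ]
[ 592.64577091 -171.97526869   83.        ]
174 [(429, 344), (119, 258), (336, 395), (508, 414), (524, 291), (349, 272), (110, 391), (128, 118)]
175.5 [(429, 344), (118, 266), (338, 398), (510, 412), (522, 289), (347, 274), (113, 399), (124, 126)]
177 [(429, 344), (118, 274), (339, 400), (512, 410), (521, 287), (345, 276), (116, 407), (120, 134)]
```

```bash
python3 - <<'E'
from h import *
plan([519.2,-173.7,180],-4.5,5)
E
```

```text
twist/row [-0.    0.01  0.92]
[0.0, -0.32, 1.81]
[-0.0, -0.32, 1.81]
[-0.01, -0.32, 1.81]
[-0.01, -0.32, 1.81]
[-0.02, -0.32, 1.81]
```

```bash
python3 -m crank '[{"offset":[0,-0.32,1.81],"twist":[0,0,0.92],"jaw":3.6},{"offset":[0,-0.32,1.81],"twist":[0,0,0.92],"jaw":3.6},{"offset":[-0.01,-0.32,1.81],"twist":[0,0,0.92],"jaw":3.6},{"offset":[-0.01,-0.32,1.81],"twist":[0,0,0.92],"jaw":3.6},{"offset":[-0.02,-0.32,1.81],"twist":[0,0,0.92],"jaw":3.6},{"offset":[0,0,0],"twist":[0,0,0],"jaw":3.6},{"offset":[0,0,0],"twist":[0,0,0],"jaw":3.6}]'
python3 - <<'E'
from h import *
s=env.observe();print(s['time_s'],s['eef_pos'],s['tool_rot'],s['opening']*85)
import pickle
m=env.camera_model('wrist');im=env.camera('wrist');cv2.imwrite('pics/w2.png',im);pickle.dump(m,open('w2.pkl','wb'))
R=Ro.from_euler('xyz',s['tool_rot'],degrees=True)
for x,y,z in [(519.2,-173.7,89),(476,-171,58)]: print(proj(m,np.array([x,y,z])))
E
```

```text
time_s: 2.2
eef_pos: [518.2, -174.6, 180.3]
tool_rot: [-180.0, 0.1, -4.6]
ft_force: [0.3, -0.1, 0.8]
opening: 0.425
2.2 [ 518.15431319 -174.60525838  180.25338867] [-1.79989903e+02  7.82919364e-02 -4.62036369e+00] 36.14996122863004
(np.float64(328.5896390339636), np.float64(248.55247691792826))
(np.float64(256.4919333394855), np.float64(227.80302285650032))
```

View pics/w2.png

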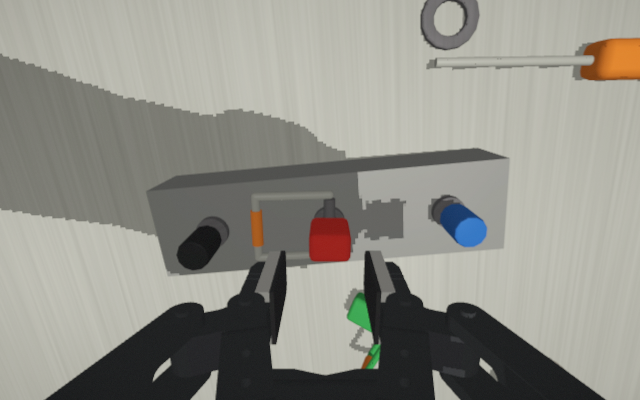

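```bash
python3 -m crank '[{"offset":[0.05,-0.05,1.0],"twist":[0,0,0],"jaw":3.6},{"offset":[0.05,-0.05,1.2],"twist":[0,0,0],"jaw":3.6},{"offset":[0,0,1.2],"twist":[0,0,0],"jaw":3.6},{"offset":[0,0,1.0],"twist":[0,0,0],"jaw":3.6},{"offset":[0,0,0.7],"twist":[0,0,0],"jaw":3.6},{"offset":[0,0,0],"twist":[0,0,0],"jaw":3.6},{"offset":[0,0,0],"twist":[0,0,0],"jaw":3.6}]'
python3 - <<'E'
from h import *
s=env.observe();print(s['time_s'],s['eef_pos'],s['tool_rot'],s['opening']*85,s['ft_force'])
cv2.imwrite('pics/w3.png',env.camera('wrist'))
E
```

```text
time_s: 2.83
eef_pos: [520.0, -172.9, 128.8]
tool_rot: [-180.0, 0.1, -4.5]
ft_force: [0.3, 0.6, 0.4]
opening: 0.417
2.8333 [ 519.98680325 -172.90415272  128.83069499] [-1.79986169e+02  6.10276493e-02 -4.54576548e+00] 35.40819813911336 [0.33218141 0.57559624 0.42802973]
```

View pics/w3.png

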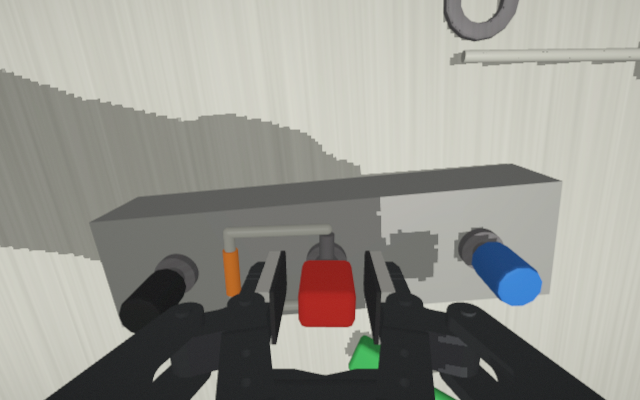

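```bash
python3 -m crank '[{"offset":[0,0,0],"twist":[0,0,0],"jaw":1.8},{"offset":[0,0,0],"twist":[0,0,0],"jaw":1.8},{"offset":[0,0,0],"twist":[0,0,0],"jaw":1.8},{"offset":[0,0,0],"twist":[0,0,0],"jaw":1.8},{"offset":[0,0,0],"twist":[0,0,0],"jaw":1.8}]' 90
python3 - <<'E'
from h import *
s=env.observe();print(s['time_s'],s['eef_pos'],s['tool_rot'],s['opening']*85,s['ft_force'])
cv2.imwrite('pics/w4.png',env.camera('wrist'))
E
```

```text
time_s: 3.3
eef_pos: [520.6, -173.1, 130.3]
tool_rot: [180.0, -0.1, -4.6]
ft_force: [0.4, 0.0, 5.5]
opening: 0.236
3.3 [ 520.60458143 -173.1364951   130.26496344] [ 1.79980592e+02 -8.34941760e-02 -4.55012813e+00] 20.07192803372619 [3.68476748e-01 3.17679992e-03 5.53329236e+00]
```

View pics/w4.png

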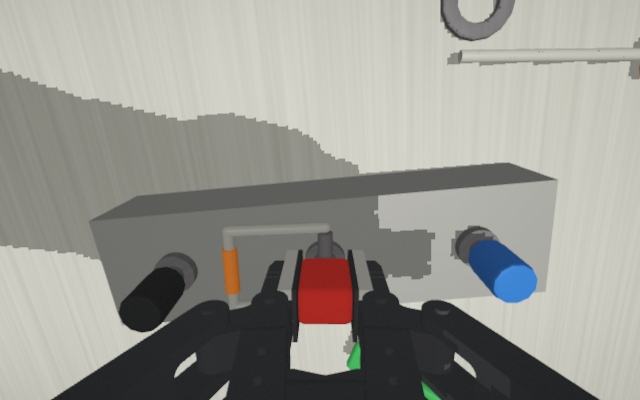

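```bash
python3 -m crank '[{"offset":[0,0,-1.0],"twist":[0,0,0],"jaw":1.8},{"offset":[0,0,-2.5],"twist":[0,0,0],"jaw":1.8},{"offset":[0,0,-3.0],"twist":[0,0,0],"jaw":1.8},{"offset":[0,0,-3.0],"twist":[0,0,0],"jaw":1.8},{"offset":[0,0,-1.5],"twist":[0,0,0],"jaw":1.8},{"offset":[0,0,0],"twist":[0,0,0],"jaw":1.8}]'
python3 - <<'E'
from h import *
plan([501,55,240],17,9)
s=env.observe();print(s['time_s'],s['eef_pos'],s['tool_rot'],s['opening']*85,s['ft_force'])
import pickle
m=env.camera_model('wrist');cv2.imwrite('pics/w5.png',env.camera('wrist'));pickle.dump(m,open('w5.pkl','wb'))
T=Ro.from_euler('xyz',s['tool_rot'],degrees=True)
for p in [(0,0,41.3),(0,8,41.3),(0,-8,41.3),(-11,0,41.3),(-43.7,0,72.5),(0,0,117.3)]:
    print(p,np.round(proj(m,s['eef_pos']+T.apply(p)),1))
E
```

```text
time_s: 3.85
eef_pos: [521.1, -173.3, 243.8]
tool_rot: [179.9, -0.3, -4.6]
ft_force: [0.2, -0.6, -1.1]
opening: 0.244
twist/row [ 0.02 -0.03 -2.39]
[-0.42, -2.51, 0.04]
[-0.32, -2.53, 0.04]
[-0.21, -2.54, 0.04]
[-0.11, -2.54, 0.04]
[-0.0, -2.55, 0.04]
[0.11, -2.54, 0.04]
[0.21, -2.54, 0.04]
[0.32, -2.53, 0.04]
[0.42, -2.51, 0.04]
3.85 [ 521.12338781 -173.34786451  243.83575222] [179.92036194  -0.31883519  -4.55320885] 20.728989742219856 [ 0.21571103 -0.61389502 -1.14434029]
(0, 0, 41.3) [327.  307.3]
(0, 8, 41.3) [326.9 325.3]
(0, -8, 41.3) [327.  288.5]
(-11, 0, 41.3) [297.8 307.2]
(-43.7, 0, 72.5) [232.5 267.5]
(0, 0, 117.3) [326.3 231.4]
```

View pics/w5.png

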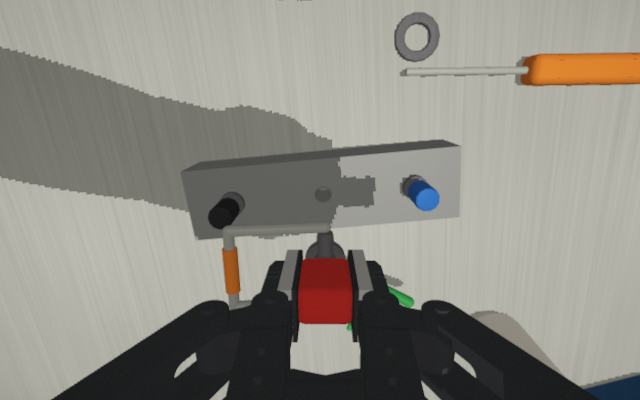

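```bash
python3 -m crank '[{"offset":[-0.42,-2.51,0],"twist":[0,0,-2.39],"jaw":1.8},{"offset":[-0.32,-2.53,0],"twist":[0,0,-2.39],"jaw":1.8},{"offset":[-0.21,-2.54,0],"twist":[0,0,-2.39],"jaw":1.8},{"offset":[-0.11,-2.54,0],"twist":[0,0,-2.39],"jaw":1.8},{"offset":[0,-2.55,0],"twist":[0,0,-2.39],"jaw":1.8},{"offset":[0.11,-2.54,0],"twist":[0,0,-2.39],"jaw":1.8},{"offset":[0.21,-2.54,0],"twist":[0,0,-2.39],"jaw":1.8},{"offset":[0.32,-2.53,0],"twist":[0,0,-2.39],"jaw":1.8},{"offset":[0.42,-2.51,0],"twist":[0,0,-2.39],"jaw":1.8},{"offset":[0,0,0],"twist":[0,0,0],"jaw":1.8},{"offset":[0,0,0],"twist":[0,0,0],"jaw":1.8},{"offset":[0,0,0],"twist":[0,0,0],"jaw":1.8}]'
python3 - <<'E'
from h import *
s=env.observe();print(s['time_s'],s['eef_pos'],s['tool_rot'],s['opening']*85,s['ft_force'])
import pickle
m=env.camera_model('wrist');im=env.camera('wrist');pickle.dump(m,open('w6.pkl','wb'));cv2.imwrite('pics/w6r.png',im)
print(proj(m,np.array([501.3,123.8,88])))
cv2.imwrite('pics/w6.png',im)
E
```

```text
time_s: 4.9
eef_pos: [499.9, 55.2, 238.3]
tool_rot: [-180.0, 0.1, 17.0]
ft_force: [-0.3, 0.2, -1.5]
opening: 0.24
4.9 [499.88417219  55.19952113 238.29221565] [-1.79994620e+02  1.01283608e-01  1.69626649e+01] 20.362359613750666 [-0.32902419  0.21359788 -1.47357701]
(np.float64(361.0438748109411), np.float64(115.25109088507116))
```

View pics/w6.png

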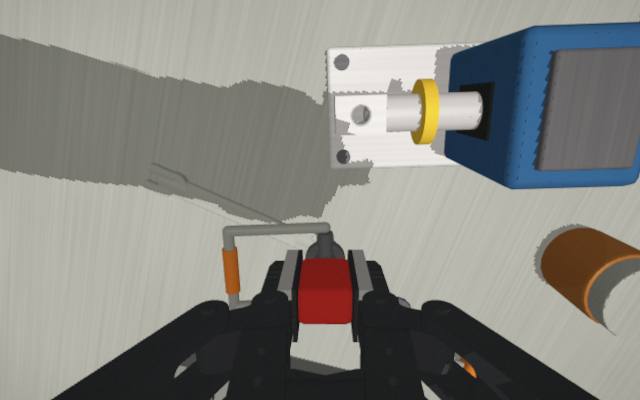

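```bash
python3 - <<'E'
import cv2
a=cv2.imread('pics/w6r.png')
cv2.imwrite('pics/w6c.png',cv2.resize(a[75:155,320:460],None,fx=5,fy=5,interpolation=cv2.INTER_CUBIC))
E
```

```text
(no output)
```

View pics/w6c.png

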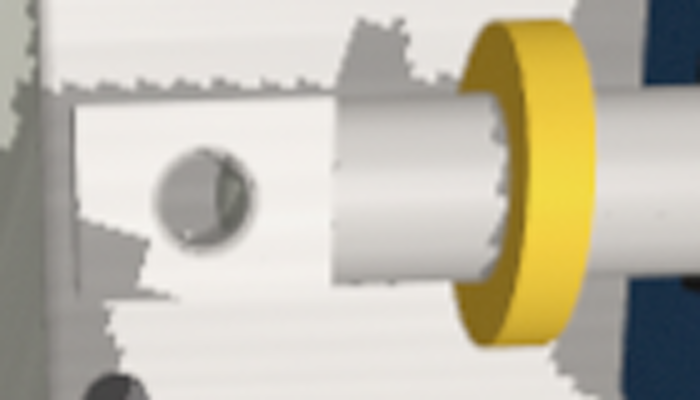

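```bash
python3 - <<'E'
from h import *
import pickle
m=pickle.load(open('w6.pkl','rb'))
q=lambda x,y:(320+(x+.5)/5-.5,75+(y+.5)/5-.5)
def seg(a,b,z,n):
    A,B=atz(m,*a,z),atz(m,*b,z); d=B-A; print(n,A[:2].round(1),B[:2].round(1),np.degrees(np.arctan2(d[1],d[0])).round(2),np.linalg.norm(d).round(1))
seg(q(75,105),q(335,96),88,'block top edge'); seg(q(335,285),q(625,275),76,'rod low'); seg(q(335,96),q(335,285),80,'neck')
seg(q(75,105),q(75,293),88,'end')
seg((328,48),(331,168),6,'plate end');seg((328,48),(475,44),6,'plate top');seg((331,168),(465,164),6,'plate bot')
seg((537,26),(513,188),131,'column front');seg((545,52),(538,165),131,'pad'); 
print(atz(m,*q(205,200),88))
E
python3 - <<'E'
import cv2
a=cv2.imread('pics/w6r.png')
cv2.imwrite('pics/w6d.png',cv2.resize(a[15:195,440:640],None,fx=4,fy=4,interpolation=cv2.INTER_CUBIC)[:600,:800])
E
```

```text
block top edge [481.9 130.1] [512.2 140.5] 18.93 32.0
rod low [522.4 118.6] [558.9 131.2] 19.0 38.7
neck [513.5 141. ] [521.6 118.7] -69.88 23.7
end [481.9 130.1] [488.8 108.4] -72.47 22.8
plate end [467.5 164.8] [499.4  71. ] -71.24 99.1
plate top [467.5 164.8] [580.5 202.5] 18.45 119.1
plate bot [499.4  71. ] [613.  109.7] 18.81 120.0
column front [562.1 186.9] [586.6 112.6] -71.8 78.2
pad [571.  177.9] [593.5 127.8] -65.89 55.0
[500.90698552 124.09248062  88.        ]
```

View pics/w6d.png

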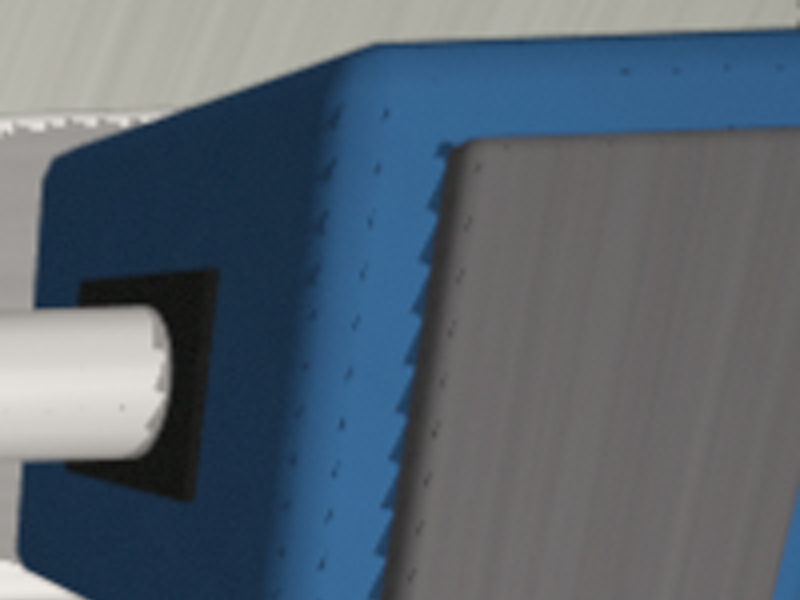

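```bash
python3 - <<'E'
from h import *
plan([501.1,123.9,218],18.5,5)
E
```

```text
twist/row [-0.    0.02 -0.32]
[0.42, -1.32, 0.41]
[0.43, -1.31, 0.41]
[0.44, -1.31, 0.41]
[0.44, -1.31, 0.41]
[0.45, -1.31, 0.41]
```

```bash
python3 -m crank '[{"offset":[0.42,-1.32,0.1],"twist":[0,0,-0.32],"jaw":1.8},{"offset":[0.43,-1.31,0.3],"twist":[0,0,-0.32],"jaw":1.8},{"offset":[0.44,-1.31,0.5],"twist":[0,0,-0.32],"jaw":1.8},{"offset":[0.44,-1.31,0.6],"twist":[0,0,-0.32],"jaw":1.8},{"offset":[0.45,-1.31,0.5],"twist":[0,0,-0.32],"jaw":1.8},{"offset":[0,0,0],"twist":[0,0,0],"jaw":1.8},{"offset":[0,0,0],"twist":[0,0,0],"jaw":1.8},{"offset":[0,0,0],"twist":[0,0,0],"jaw":1.8},{"offset":[0,0,0],"twist":[0,0,0],"jaw":1.8}]'
python3 - <<'E'
from h import *
s=env.observe();print(s['time_s'],s['eef_pos'],s['tool_rot'],s['opening']*85,s['ft_force'])
for n in ('scene','side','wrist'):
    im=env.camera(n);cv2.imwrite(f'pics/{n}7.png',im);m=env.camera_model(n)
    u,v=map(int,proj(m,np.array([501,124,105])))
    if n!='wrist': cv2.imwrite(f'pics/{n}7c.png',cv2.resize(im[v-50:v+40,u-50:u+50],None,fx=6,fy=6,interpolation=cv2.INTER_CUBIC)); print(n,u-50,v-50)
E
```

```text
time_s: 5.7
eef_pos: [501.4, 123.5, 219.7]
tool_rot: [180.0, -0.0, 18.5]
ft_force: [-0.1, -0.7, -1.0]
opening: 0.242
5.7 [501.36055584 123.5220897  219.65814469] [ 1.79989177e+02 -1.72165216e-02  1.84807395e+01] 20.597999482710815 [-0.11792254 -0.67789406 -1.0138819 ]
scene 359 184
side 213 76
```

View pics/scene7c.png

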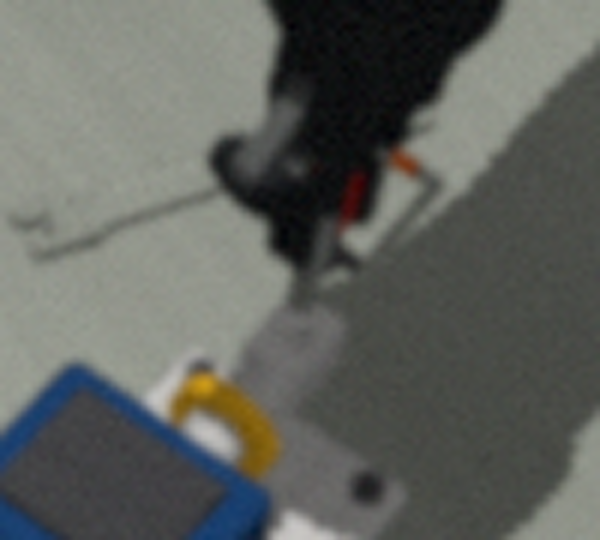

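View pics/side7c.png

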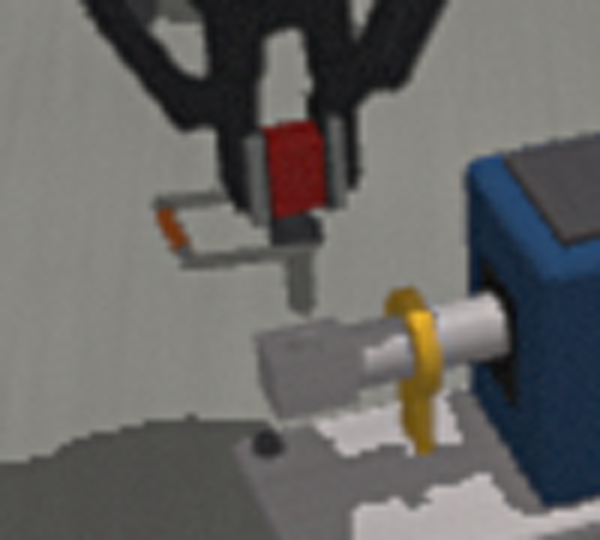

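View pics/wrist7.png

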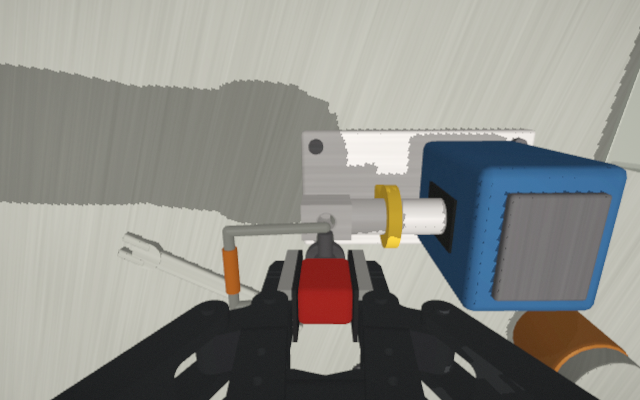

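```bash
python3 - <<'E'
import cv2
for n,u,v in (('scene',359,184),('side',213,76)):
    im=cv2.imread(f'pics/{n}7.png'); x,y=(u+38,v+32)
    c=im[y:y+38,x:x+30] if n=='scene' else im[y-7:y+38,x-8:x+30]
    print(n,x,y) if n=='scene' else print(n,x-8,y-7)
    c=cv2.convertScaleAbs(c,alpha=1.5,beta=0)
    cv2.imwrite(f'pics/{n}7d.png',cv2.resize(c,None,fx=15,fy=15,interpolation=cv2.INTER_CUBIC)[:600,:800])
E
```

```text
scene 397 216
side 243 101
```

View pics/scene7d.png

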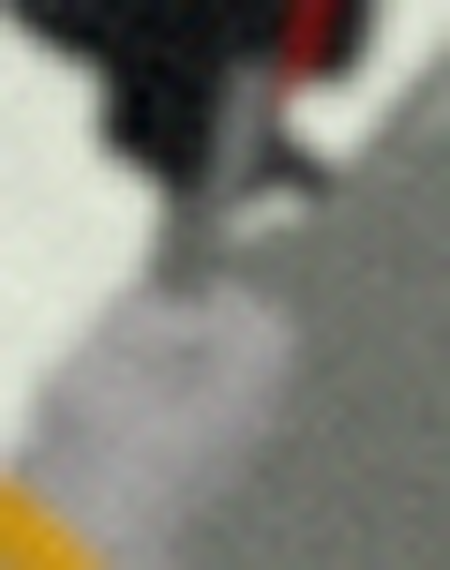

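View pics/side7d.png

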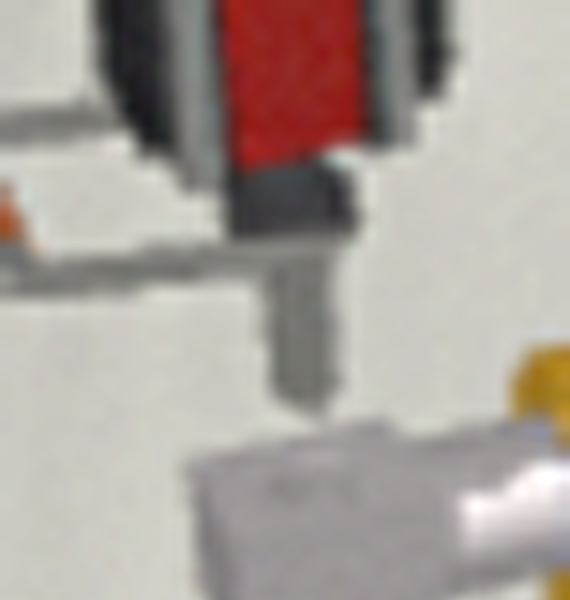

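```bash
python3 - <<'E'
from h import *
a=env.camera_model('scene');b=env.camera_model('side')
S=lambda x,y:(a,397+(x+.5)/15-.5,216+(y+.5)/15-.5);D=lambda x,y:(b,243+(x+.5)/15-.5,101+(y+.5)/15-.5)
for n,s,d in (('nosec',S(185,262),D(306,382)),('hole',S(180,352),D(302,483))):
    print(n,tri([s,d]))
h=np.array([501.1,123.9,88]);
for m,o in ((a,(397,216)),(b,(243,101))):
    for X in (h,np.array([501.3,123.5,219.7-85.3-27]),np.array([501.3,123.5,219.7-85.3-32])):
        u,v=proj(m,X); print(((u+.5-o[0])*15-.5).round(),((v+.5-o[1])*15-.5).round())
E
```

```text
nosec (array([501.02667005, 121.91998539, 107.88078023]), [np.float64(0.007221212507282248), np.float64(0.007221212507176639)])
hole (array([499.66560651, 124.23844587,  87.94021542]), [np.float64(0.6202432143080856), np.float64(0.6202432143081682)])
174.0 352.0
190.0 273.0
185.0 293.0
316.0 485.0
308.0 378.0
310.0 407.0
```

```bash
python3 -m crank '[{"offset":[0.04,-0.01,0.4],"twist":[0,0,0],"jaw":1.8},{"offset":[0,0,0.5],"twist":[0,0,0],"jaw":1.8},{"offset":[0,0,0.4],"twist":[0,0,0],"jaw":1.8},{"offset":[0,0,0.2],"twist":[0,0,0],"jaw":1.8},{"offset":[0,0,0],"twist":[0,0,0],"jaw":1.8},{"offset":[0,0,0],"twist":[0,0,0],"jaw":1.8}]'
python3 - <<'E'
from h import *
s=env.observe();print(s['time_s'],s['eef_pos'],s['tool_rot'],s['ft_force'],s['ft_torque'])
for n in ('scene','side'):
    im=env.camera(n);cv2.imwrite(f'pics/{n}8.png',im)
    x,y=(397,211) if n=='scene' else (243,96)
    cv2.imwrite(f'pics/{n}8d.png',cv2.resize(cv2.convertScaleAbs(im[y:y+40,x:x+40],alpha=1.5,beta=0),None,fx=12,fy=12,interpolation=cv2.INTER_CUBIC))
E
```

```text
time_s: 6.35
eef_pos: [501.4, 124.7, 204.1]
tool_rot: [-180.0, 0.0, 18.6]
ft_force: [-0.1, 0.6, -0.9]
opening: 0.241
6.35 [501.38554571 124.66215899 204.14697155] [-1.79996005e+02  2.71783100e-02  1.85624615e+01] [-0.11198888  0.58116368 -0.87645006] [-0.02891146  0.02305228 -0.0081051 ]
```

View pics/scene8d.png

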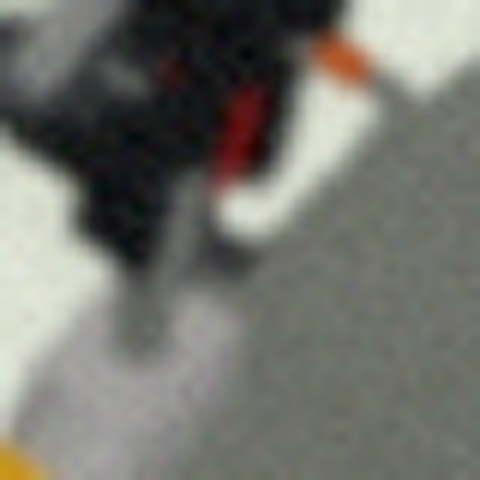

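View pics/side8d.png

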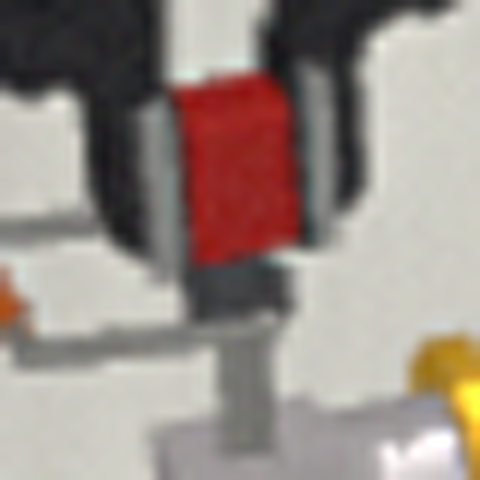

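```bash
cat > st.py <<'E'
from bench import env
s=env.observe();print(round(s['time_s'],2),s['eef_pos'].round(2),s['tool_rot'].round(2),s['ft_force'].round(2),s['ft_torque'].round(3),(s['opening']*85).round(2))
E
python3 -m crank '[{"offset":[0,0,0.2],"twist":[0,0,0],"jaw":1.8},{"offset":[0,0,0.2],"twist":[0,0,0],"jaw":1.8},{"offset":[0,0,0],"twist":[0,0,0],"jaw":1.8}]'; python3 st.py
python3 -m crank '[{"offset":[0,0,0.2],"twist":[0,0,0],"jaw":1.8},{"offset":[0,0,0.2],"twist":[0,0,0],"jaw":1.8},{"offset":[0,0,0],"twist":[0,0,0],"jaw":1.8}]'; python3 st.py
```

```text
time_s: 6.7
eef_pos: [501.4, 124.6, 199.9]
tool_rot: [-180.0, 0.0, 18.6]
ft_force: [-0.2, -0.1, -2.0]
opening: 0.238
time_s: 6.95
eef_pos: [501.4, 124.6, 195.9]
tool_rot: [-180.0, 0.0, 18.6]
ft_force: [0.8, -0.5, -1.4]
opening: 0.241Traceback (most recent call last):
  File "st.py", line 2, in <module>
    s=env.observe();print(round(s['time_s'],2),s['eef_pos'].round(2),s['tool_rot'].round(2),s['ft_force'].round(2),s['ft_torque'].round(3),(s['opening']*85).round(2))
                                                                                                                                           ^^^^^^^^^^^^^^^^^^^^^^^
AttributeError: 'float' object has no attribute 'round'
Traceback (most recent call last):
  File "st.py", line 2, in <module>
    s=env.observe();print(round(s['time_s'],2),s['eef_pos'].round(2),s['tool_rot'].round(2),s['ft_force'].round(2),s['ft_torque'].round(3),(s['opening']*85).round(2))
                                                                                                                                           ^^^^^^^^^^^^^^^^^^^^^^^
AttributeError: 'float' object has no attribute 'round'
```

```bash
sed -i 's/(s\[.opening.\]\*85).round(2)/round(s["opening"]*85,2)/' st.py
python3 -m crank '[{"offset":[0,0,0.2],"twist":[0,0,0],"jaw":1.8},{"offset":[0,0,0.2],"twist":[0,0,0],"jaw":1.8},{"offset":[0,0,0],"twist":[0,0,0],"jaw":1.8}]'; python3 st.py
python3 -m crank '[{"offset":[0,0,0.2],"twist":[0,0,0],"jaw":1.8},{"offset":[0,0,0.2],"twist":[0,0,0],"jaw":1.8},{"offset":[0,0,0],"twist":[0,0,0],"jaw":1.8}]'; python3 st.py
```

```text
time_s: 7.2
eef_pos: [501.1, 124.5, 192.2]
tool_rot: [180.0, 0.0, 18.6]
ft_force: [-4.6, -1.0, 3.1]
opening: 0.242
7.2 [501.15 124.5  192.23] [1.7999e+02 5.0000e-02 1.8550e+01] [-4.62 -0.99  3.11] [-0.326  0.98  -0.016] 20.56
time_s: 7.45
eef_pos: [501.1, 124.5, 188.8]
tool_rot: [180.0, 0.0, 18.6]
ft_force: [-7.0, -2.4, 9.3]
opening: 0.241
7.45 [501.14 124.48 188.8 ] [1.7999e+02 2.0000e-02 1.8560e+01] [-7.   -2.36  9.34] [-0.574  1.5   -0.007] 20.49
```

```bash

python3 -m crank '[{"offset":[0,0,0.15],"twist":[0,0,0],"jaw":1.8},{"offset":[0,0,0.15],"twist":[0,0,0],"jaw":1.8},{"offset":[0,0,0],"twist":[0,0,0],"jaw":1.8}]'; python3 st.py
python3 -m crank '[{"offset":[0,0,0.15],"twist":[0,0,0],"jaw":1.8},{"offset":[0,0,0.1],"twist":[0,0,0],"jaw":1.8},{"offset":[0,0,0],"twist":[0,0,0],"jaw":1.8}]'; python3 st.py
```

```text
time_s: 7.7
eef_pos: [501.1, 124.5, 186.2]
tool_rot: [180.0, 0.0, 18.6]
ft_force: [-6.3, -2.8, 9.2]
opening: 0.24
7.7 [501.13 124.47 186.16] [1.7998e+02 1.0000e-02 1.8550e+01] [-6.32 -2.84  9.22] [-0.642  1.592 -0.008] 20.43
time_s: 7.95
eef_pos: [501.2, 124.5, 183.4]
tool_rot: [180.0, 0.0, 18.6]
ft_force: [-5.9, -3.4, 6.6]
opening: 0.239
7.95 [501.15 124.48 183.35] [1.7999e+02 2.0000e-02 1.8560e+01] [-5.88 -3.42  6.64] [-0.601  1.415  0.049] 20.32
```

```bash

python3 -m crank '[{"offset":[0,0,0.15],"twist":[0,0,0],"jaw":1.8},{"offset":[0,0,0.15],"twist":[0,0,0],"jaw":1.8},{"offset":[0,0,0],"twist":[0,0,0],"jaw":1.8}]'; python3 st.py
python3 -m crank '[{"offset":[0,0,0.15],"twist":[0,0,0],"jaw":1.8},{"offset":[0,0,0.15],"twist":[0,0,0],"jaw":1.8},{"offset":[0,0,0],"twist":[0,0,0],"jaw":1.8}]'; python3 st.py
python3 -m crank '[{"offset":[0,0,0.15],"twist":[0,0,0],"jaw":1.8},{"offset":[0,0,0.15],"twist":[0,0,0],"jaw":1.8},{"offset":[0,0,0],"twist":[0,0,0],"jaw":1.8}]'; python3 st.py
```

```text
time_s: 8.2
eef_pos: [501.2, 124.5, 180.3]
tool_rot: [180.0, 0.0, 18.6]
ft_force: [-4.8, -3.3, 6.8]
opening: 0.246
8.2 [501.18 124.45 180.3 ] [1.7998e+02 2.0000e-02 1.8550e+01] [-4.83 -3.34  6.85] [-0.607  1.336 -0.068] 20.92
time_s: 8.45
eef_pos: [501.2, 124.5, 177.3]
tool_rot: [180.0, 0.0, 18.5]
ft_force: [-5.2, -1.8, 7.5]
opening: 0.241
8.45 [501.17 124.45 177.29] [1.7999e+02 2.0000e-02 1.8550e+01] [-5.2  -1.84  7.47] [-0.59   1.349  0.03 ] 20.52
time_s: 8.7
eef_pos: [501.2, 124.5, 174.3]
tool_rot: [180.0, 0.0, 18.6]
ft_force: [-5.7, -2.1, 7.2]
opening: 0.243
8.7 [501.18 124.46 174.31] [1.7999e+02 2.0000e-02 1.8550e+01] [-5.65 -2.14  7.15] [-0.535  1.357 -0.016] 20.63
```

```bash

python3 -m crank '[{"offset":[0,0,0.15],"twist":[0,0,0],"jaw":1.8},{"offset":[0,0,0.1],"twist":[0,0,0],"jaw":1.8},{"offset":[0,0,0],"twist":[0,0,0],"jaw":1.8}]'; python3 st.py
python3 -m crank '[{"offset":[0,0,0.1],"twist":[0,0,0],"jaw":1.8},{"offset":[0,0,0.1],"twist":[0,0,0],"jaw":1.8},{"offset":[0,0,0],"twist":[0,0,0],"jaw":1.8}]'; python3 st.py
```

```text
time_s: 8.95
eef_pos: [501.2, 124.4, 171.9]
tool_rot: [180.0, 0.0, 18.6]
ft_force: [-6.3, -3.3, 8.3]
opening: 0.241
8.95 [501.16 124.45 171.85] [1.7998e+02 2.0000e-02 1.8550e+01] [-6.33 -3.29  8.25] [-0.624  1.365  0.003] 20.49
time_s: 9.2
eef_pos: [501.2, 124.4, 169.9]
tool_rot: [180.0, 0.0, 18.6]
ft_force: [-5.1, -1.6, 8.1]
opening: 0.244
9.2 [501.16 124.45 169.92] [1.7999e+02 2.0000e-02 1.8550e+01] [-5.06 -1.56  8.06] [-0.587  1.402 -0.006] 20.74
```

```bash

python3 -m crank '[{"offset":[0,0,0.1],"twist":[0,0,0],"jaw":1.8},{"offset":[0,0,0.1],"twist":[0,0,0],"jaw":1.8},{"offset":[0,0,0],"twist":[0,0,0],"jaw":1.8}]'; python3 st.py
python3 -m crank '[{"offset":[0,0,0.1],"twist":[0,0,0],"jaw":1.8},{"offset":[0,0,0.1],"twist":[0,0,0],"jaw":1.8},{"offset":[0,0,0],"twist":[0,0,0],"jaw":1.8}]'; python3 st.py
```

```text
time_s: 9.45
eef_pos: [501.1, 124.5, 168.3]
tool_rot: [180.0, 0.0, 18.6]
ft_force: [-7.1, -2.4, 10.7]
opening: 0.241
9.45 [501.14 124.46 168.26] [1.7998e+02 1.0000e-02 1.8550e+01] [-7.1  -2.42 10.74] [-0.658  1.686 -0.025] 20.45
time_s: 9.7
eef_pos: [501.2, 124.5, 166.7]
tool_rot: [180.0, -0.0, 18.6]
ft_force: [-8.6, -3.2, 14.5]
opening: 0.242
9.7 [501.18 124.47 166.69] [ 1.7998e+02 -2.0000e-02  1.8550e+01] [-8.58 -3.16 14.47] [-0.738  2.009 -0.03 ] 20.55
```

```bash

python3 -m crank '[{"offset":[0,0,0.05],"twist":[0,0,0],"jaw":1.8},{"offset":[0,0,0],"twist":[0,0,0],"jaw":1.8},{"offset":[0,0,0],"twist":[0,0,0],"jaw":1.8},{"offset":[0,0,0],"twist":[0,0,0],"jaw":1.8}]'; python3 st.py
python3 - <<'E'
from h import *
for n in ('scene','side','wrist'):
    im=env.camera(n);cv2.imwrite(f'pics/{n}9.png',im)
    if n=='wrist': continue
    x,y=(385,205) if n=='scene' else (225,95)
    cv2.imwrite(f'pics/{n}9d.png',cv2.resize(cv2.convertScaleAbs(im[y:y+60,x:x+70],alpha=1.5,beta=0),None,fx=10,fy=10,interpolation=cv2.INTER_CUBIC))
E
```

```text
time_s: 10.03
eef_pos: [501.1, 124.5, 166.5]
tool_rot: [180.0, -0.0, 18.6]
ft_force: [-8.5, -4.0, 15.6]
opening: 0.245
10.03 [501.15 124.46 166.46] [ 1.7998e+02 -2.0000e-02  1.8550e+01] [-8.47 -3.97 15.61] [-0.812  2.052  0.013] 20.84
```

View pics/side9d.png

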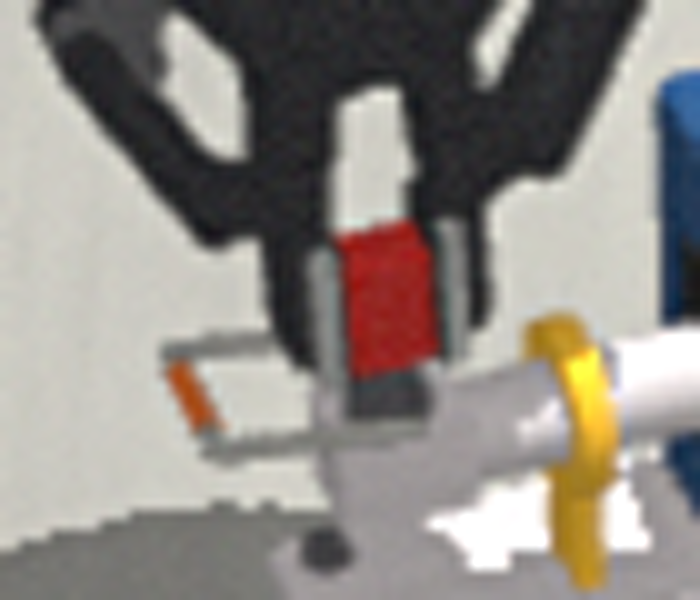

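View pics/wrist9.png

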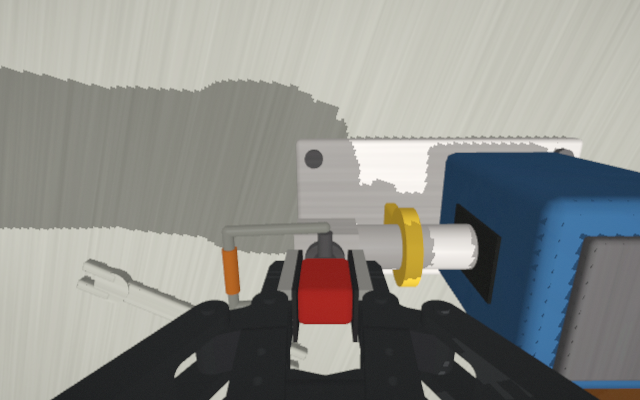

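```bash

python3 -m crank '[{"offset":[0,0,-0.15],"twist":[0,0,0],"jaw":1.8},{"offset":[0,0,-0.15],"twist":[0,0,0],"jaw":1.8},{"offset":[0,0,0],"twist":[0,0,0],"jaw":1.8}]' ; python3 st.py
python3 -m crank '[{"offset":[0,0,0],"twist":[0,0,0],"jaw":3.6},{"offset":[0,0,0],"twist":[0,0,0],"jaw":3.6},{"offset":[0,0,0],"twist":[0,0,0],"jaw":3.6},{"offset":[0,0,0],"twist":[0,0,0],"jaw":3.6}]' ; python3 st.py
python3 - <<'E'
from h import *
for n in ('side','wrist'):
    im=env.camera(n);cv2.imwrite(f'pics/{n}10.png',im)
    if n=='wrist': continue
    x,y=(225,95)
    cv2.imwrite(f'pics/{n}10d.png',cv2.resize(cv2.convertScaleAbs(im[y:y+60,x:x+70],alpha=1.5,beta=0),None,fx=10,fy=10,interpolation=cv2.INTER_CUBIC))
E
```

```text
time_s: 10.43
eef_pos: [501.2, 124.5, 169.1]
tool_rot: [180.0, -0.0, 18.6]
ft_force: [-7.3, -2.8, 9.8]
opening: 0.246
10.43 [501.15 124.47 169.11] [179.98  -0.    18.56] [-7.32 -2.76  9.81] [-0.653  1.694  0.027] 20.87
time_s: 10.77
eef_pos: [501.6, 124.7, 167.7]
tool_rot: [-180.0, -0.0, 18.6]
ft_force: [-1.0, -0.0, 0.0]
opening: 0.42
10.77 [501.65 124.74 167.69] [-1.800e+02 -1.000e-02  1.856e+01] [-0.98 -0.04  0.04] [-0.025 -0.    -0.049] 35.72
```

View pics/side10d.png

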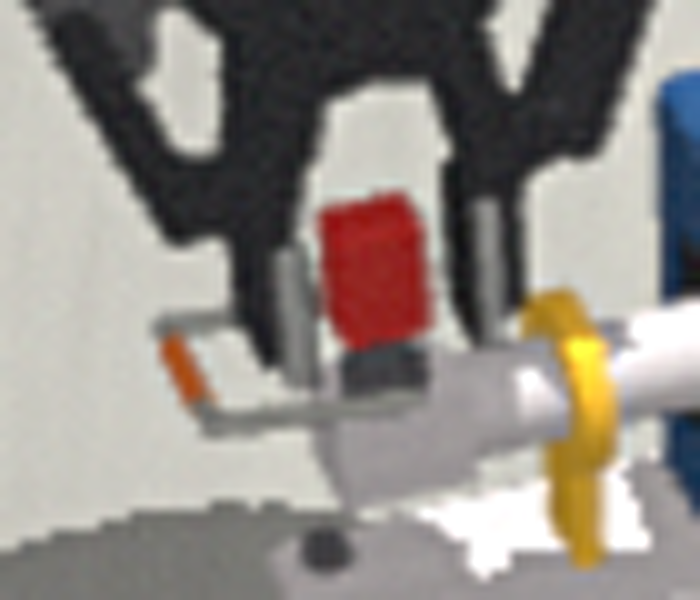

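View pics/wrist10.png

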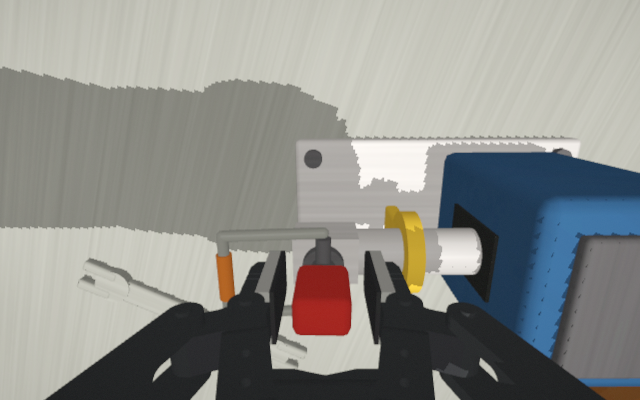

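```bash

python3 -m crank '[{"offset":[0,0,-0.5],"twist":[0,0,0],"jaw":3.6},{"offset":[0,0,-1.0],"twist":[0,0,0],"jaw":3.6},{"offset":[0,0,-1.5],"twist":[0,0,0],"jaw":3.6},{"offset":[0,0,-1.5],"twist":[0,0,0],"jaw":3.6},{"offset":[0,0,-1.0],"twist":[0,0,0],"jaw":3.6},{"offset":[0,0,0],"twist":[0,0,0],"jaw":3.6},{"offset":[-1.5,0.03,0],"twist":[0,0,0],"jaw":0},{"offset":[-1.5,0.03,0],"twist":[0,0,0],"jaw":0},{"offset":[-1.5,0.02,0],"twist":[0,0,0],"jaw":0},{"offset":[0,0,0],"twist":[0,0,0],"jaw":0},{"offset":[0,0,0],"twist":[0,0,0],"jaw":0},{"offset":[0,0,0],"twist":[0,0,0],"jaw":0}]' 60; python3 st.py
python3 - <<'E'
from h import *
s=env.observe();m=env.camera_model('wrist');import pickle;pickle.dump(m,open('w11.pkl','wb'))
for n in ('side','wrist','scene'):
    im=env.camera(n);cv2.imwrite(f'pics/{n}11.png',im)
    if n=='wrist': continue
    x,y=(225,95) if n=='side' else (385,205)
    cv2.imwrite(f'pics/{n}11d.png',cv2.resize(cv2.convertScaleAbs(im[y:y+60,x:x+70],alpha=1.5,beta=0),None,fx=10,fy=10,interpolation=cv2.INTER_CUBIC))
E
```

```text
time_s: 11.87
eef_pos: [459.6, 109.7, 222.8]
tool_rot: [180.0, -0.0, 18.6]
ft_force: [0.3, -0.0, -0.2]
opening: 0.003
11.87 [459.55 109.71 222.79] [ 1.800e+02 -3.000e-02  1.856e+01] [ 0.29 -0.02 -0.25] [ 0.029 -0.031 -0.045] 0.22
```

View pics/side11d.png

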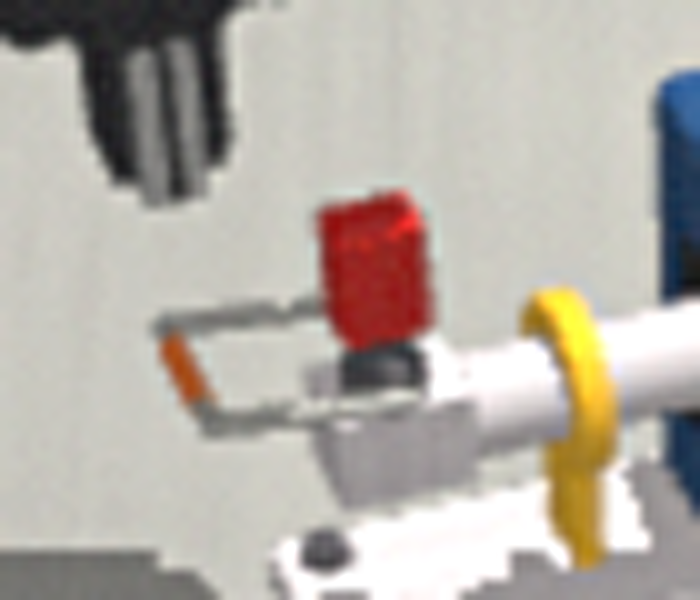

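View pics/wrist11.png

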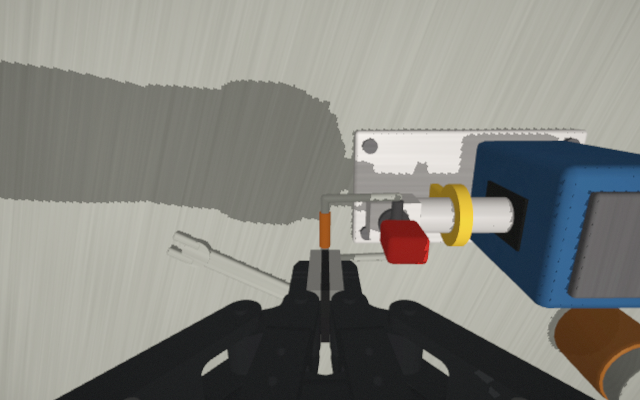

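View pics/scene11d.png

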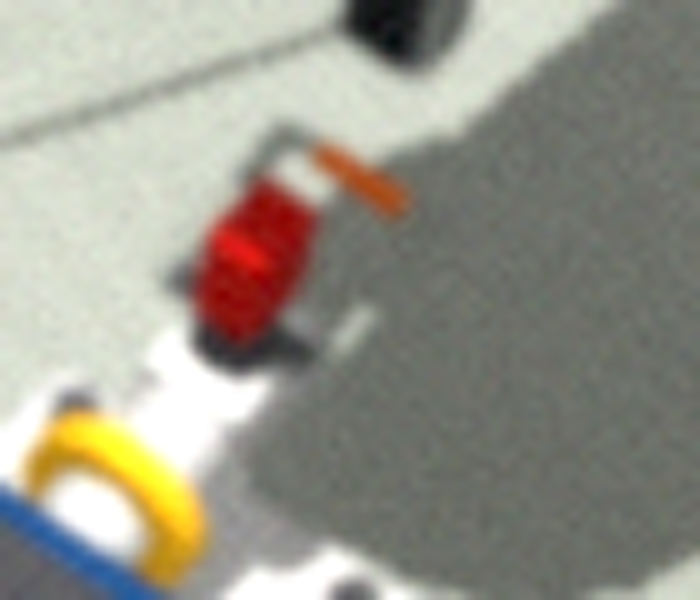

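```bash
python3 - <<'E'
from h import *
import pickle
m=pickle.load(open('w11.pkl','rb'))
a=env.camera_model('scene');b=env.camera_model('side')
obs=[(a,385+36.25-.45,205+18.15-.45),(b,225+18.55-.45,95+37.05-.45)]
print(tri(obs)); print(tri(obs+[(m,324.5,229)])); print(atz(m,324.5,229,98),atz(m,324.5,229,101))
s=env.observe();T=Ro.from_euler('xyz',s['tool_rot'],degrees=True)
for o in obs: pass
X,_=tri(obs+[(m,324.5,229)])
print('bar in tool',T.inv().apply(X-s['eef_pos']))
E
```

```text
(array([458.74318301, 110.42255735, 102.41593471]), [np.float64(0.959407779463501), np.float64(0.9594077794636181)])
(array([458.58807549, 110.24824389, 102.41701954]), [np.float64(1.073453587780271), np.float64(0.8725909699926742), np.float64(0.3210670069286396)])
[458.88890041 108.38621195  98.        ] [458.51359413 109.51260739 101.        ]
bar in tool [ -0.74583108  -0.783366   120.24484845]
```

```bash

python3 -m crank '[{"offset":[-0.05,-0.05,0.8],"twist":[0,0,0],"jaw":0},{"offset":[0,0,1.2],"twist":[0,0,0],"jaw":0},{"offset":[0,0,1.2],"twist":[0,0,0],"jaw":0},{"offset":[0,0,0.8],"twist":[0,0,0],"jaw":0},{"offset":[0,0,0.2],"twist":[0,0,0],"jaw":0},{"offset":[0,0,0],"twist":[0,0,0],"jaw":0}]'; python3 st.py
python3 -m crank '[{"offset":[0,0,0.2],"twist":[0,0,0],"jaw":0},{"offset":[0,0,0.2],"twist":[0,0,0],"jaw":0},{"offset":[0,0,0],"twist":[0,0,0],"jaw":0}]'; python3 st.py
python3 -m crank '[{"offset":[0,0,0.2],"twist":[0,0,0],"jaw":0},{"offset":[0,0,0.2],"twist":[0,0,0],"jaw":0},{"offset":[0,0,0],"twist":[0,0,0],"jaw":0}]'; python3 st.py
```

```text
time_s: 12.52
eef_pos: [458.0, 109.8, 179.7]
tool_rot: [-180.0, 0.1, 18.6]
ft_force: [-0.4, 0.3, 0.6]
opening: -0.0
12.52 [457.99 109.79 179.66] [-1.7999e+02  1.1000e-01  1.8560e+01] [-0.37  0.28  0.64] [ 0.02  -0.06   0.062] -0.02
time_s: 12.77
eef_pos: [458.6, 109.9, 176.9]
tool_rot: [180.0, -0.0, 18.6]
ft_force: [0.9, -0.5, -0.4]
opening: 0.003
12.77 [458.56 109.91 176.93] [ 1.800e+02 -2.000e-02  1.856e+01] [ 0.86 -0.51 -0.38] [-0.028 -0.018 -0.035] 0.28
time_s: 13.02
eef_pos: [458.3, 109.8, 172.9]
tool_rot: [180.0, 0.0, 18.6]
ft_force: [-2.5, -0.7, 3.9]
opening: -0.004
13.02 [458.27 109.82 172.9 ] [1.800e+02 2.000e-02 1.856e+01] [-2.47 -0.66  3.92] [-0.187  0.587  0.015] -0.31
```

```bash

python3 -m crank '[{"offset":[0,0,0.2],"twist":[0,0,0],"jaw":0},{"offset":[0,0,0.2],"twist":[0,0,0],"jaw":0},{"offset":[0,0,0],"twist":[0,0,0],"jaw":0}]'; python3 st.py
python3 -m crank '[{"offset":[0,0,0.2],"twist":[0,0,0],"jaw":0},{"offset":[0,0,0.2],"twist":[0,0,0],"jaw":0},{"offset":[0,0,0],"twist":[0,0,0],"jaw":0}]'; python3 st.py
python3 - <<'E'
from h import *
for n in ('side',):
    im=env.camera(n);x,y=(225,95)
    cv2.imwrite(f'pics/{n}12d.png',cv2.resize(cv2.convertScaleAbs(im[y:y+60,x:x+70],alpha=1.5,beta=0),None,fx=10,fy=10,interpolation=cv2.INTER_CUBIC))
E
```

```text
time_s: 13.27
eef_pos: [458.4, 109.9, 168.9]
tool_rot: [180.0, -0.0, 18.6]
ft_force: [-2.3, -0.5, 4.9]
opening: -0.001
13.27 [458.4  109.85 168.9 ] [180.    -0.    18.56] [-2.3  -0.46  4.87] [-0.185  0.567  0.027] -0.07
time_s: 13.52
eef_pos: [458.6, 109.9, 164.8]
tool_rot: [180.0, -0.0, 18.6]
ft_force: [-1.2, -1.3, 2.7]
opening: -0.003
13.52 [458.55 109.9  164.75] [ 1.800e+02 -1.000e-02  1.856e+01] [-1.23 -1.29  2.73] [-0.092  0.317 -0.016] -0.29
```

View pics/side12d.png

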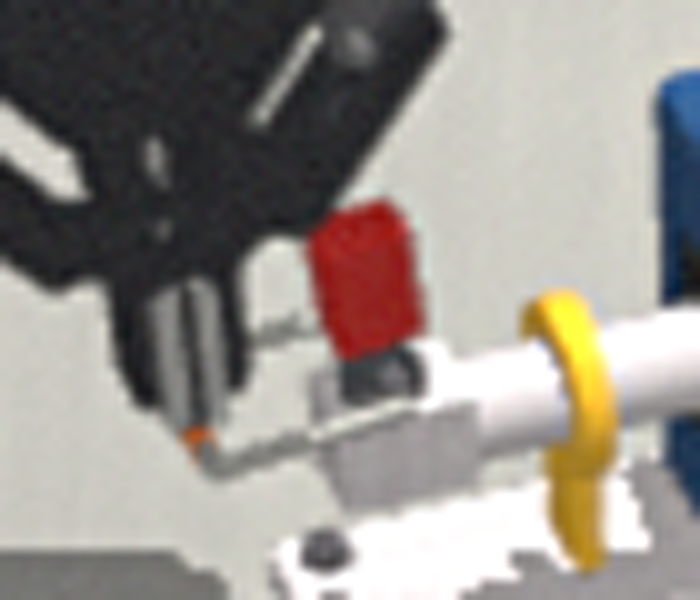

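```bash

python3 -m crank '[{"offset":[0,0,-0.5],"twist":[0,0,0],"jaw":0},{"offset":[-0.85,0,0.05],"twist":[0,6.67,0],"jaw":0},{"offset":[-0.85,0,0.05],"twist":[0,6.67,0],"jaw":0},{"offset":[-0.85,0,0.05],"twist":[0,6.67,0],"jaw":0},{"offset":[0,0,0],"twist":[0,0,0],"jaw":0},{"offset":[0,0,0],"twist":[0,0,0],"jaw":0}]'; python3 st.py
python3 - <<'E'
from h import *
s=env.observe();T=Ro.from_euler('xyz',s['tool_rot'],degrees=True);print('tip',s['eef_pos']+T.apply([0,0,73]))
for n in ('side','scene'):
    im=env.camera(n);x,y=(225,95) if n=='side' else (385,205)
    cv2.imwrite(f'pics/{n}13d.png',cv2.resize(cv2.convertScaleAbs(im[y:y+60,x:x+70],alpha=1.5,beta=0),None,fx=10,fy=10,interpolation=cv2.INTER_CUBIC))
E
```

```text
time_s: 14.07
eef_pos: [433.2, 101.5, 166.3]
tool_rot: [180.0, -20.1, 18.5]
ft_force: [-7.6, -2.0, 4.9]
opening: 0.004
14.07 [433.21 101.47 166.3 ] [179.98 -20.11  18.55] [-7.61 -2.    4.93] [-4.440e-01  1.399e+00  1.000e-03] 0.32
tip [457.01514767 109.43510976  97.74841834]
```

View pics/side13d.png

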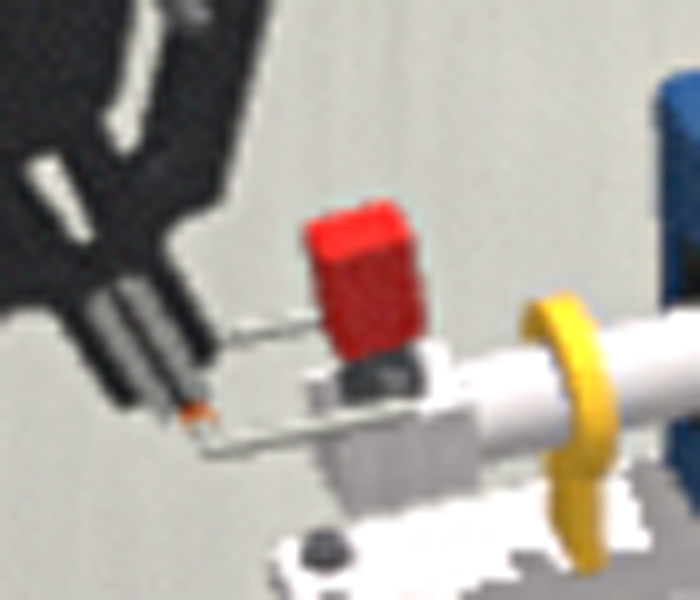

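View pics/scene13d.png

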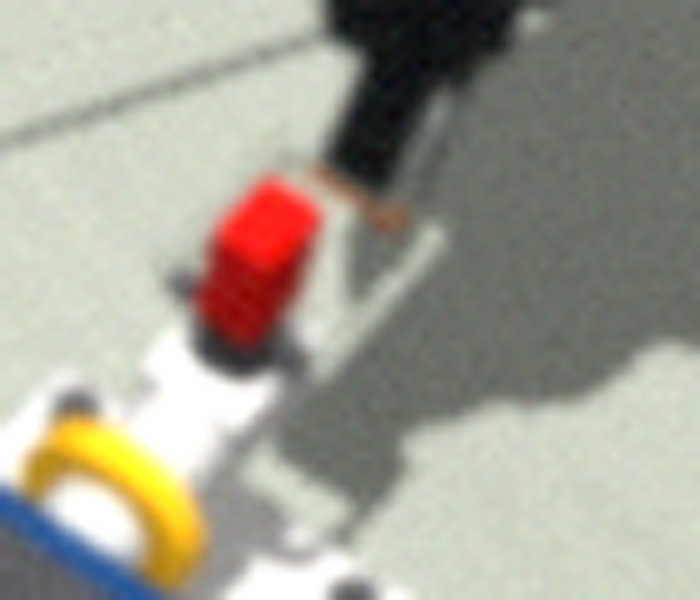

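```bash

python3 -m crank '[{"offset":[-0.05,0,0.2],"twist":[0,0,0],"jaw":0},{"offset":[-0.05,0,0.2],"twist":[0,0,0],"jaw":0},{"offset":[-0.05,0,0.2],"twist":[0,0,0],"jaw":0},{"offset":[0,0,0],"twist":[0,0,0],"jaw":0}]'; python3 st.py
python3 -m crank '[{"offset":[-0.05,0,0.2],"twist":[0,0,0],"jaw":0},{"offset":[-0.05,0,0.2],"twist":[0,0,0],"jaw":0},{"offset":[0,0,0],"twist":[0,0,0],"jaw":0}]'; python3 st.py
python3 - <<'E'
from h import *
for n in ('side',):
    im=env.camera(n);x,y=(225,95) if n=='side' else (385,205)
    cv2.imwrite(f'pics/{n}14d.png',cv2.resize(cv2.convertScaleAbs(im[y:y+60,x:x+70],alpha=1.5,beta=0),None,fx=10,fy=10,interpolation=cv2.INTER_CUBIC))
E
```

```text
time_s: 14.5
eef_pos: [436.0, 102.3, 159.5]
tool_rot: [-180.0, -19.9, 18.6]
ft_force: [-4.3, -1.4, 3.6]
opening: -0.003
14.5 [435.96 102.26 159.53] [-179.99  -19.85   18.55] [-4.32 -1.45  3.63] [-0.309  0.862 -0.029] -0.22
time_s: 14.75
eef_pos: [436.4, 102.5, 155.2]
tool_rot: [-180.0, -20.0, 18.6]
ft_force: [-0.2, 0.4, 2.6]
opening: -0.001
14.75 [436.37 102.46 155.21] [-180.    -20.01   18.56] [-0.25  0.42  2.62] [-0.053  0.135 -0.029] -0.04
```

View pics/side14d.png

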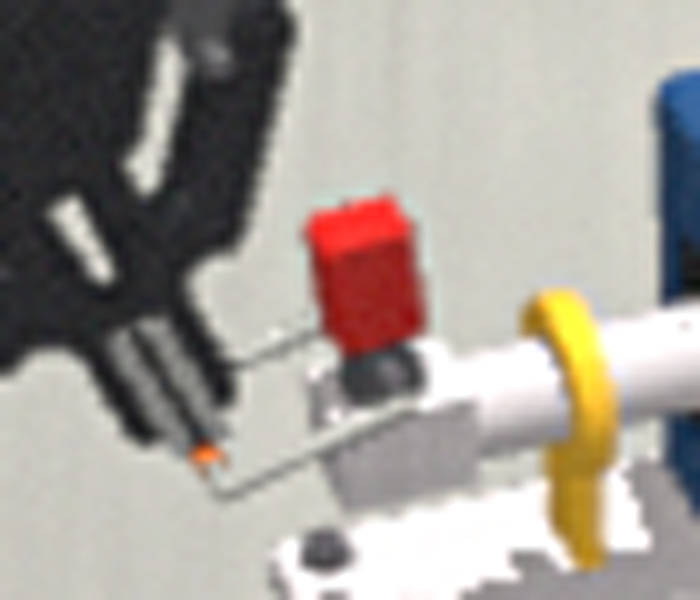

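```bash

python3 -m crank '[{"offset":[0,0,0.2],"twist":[0,0,0],"jaw":0},{"offset":[0,0,0.2],"twist":[0,0,0],"jaw":0},{"offset":[0,0,0.2],"twist":[0,0,0],"jaw":0},{"offset":[0,0,0],"twist":[0,0,0],"jaw":0}]'; python3 st.py
python3 -m crank '[{"offset":[0,0,0.2],"twist":[0,0,0],"jaw":0},{"offset":[0,0,0.2],"twist":[0,0,0],"jaw":0},{"offset":[0,0,0],"twist":[0,0,0],"jaw":0}]'; python3 st.py
python3 - <<'E'
from h import *
for n in ('side',):
    im=env.camera(n);x,y=(225,95) if n=='side' else (385,205)
    cv2.imwrite(f'pics/{n}15d.png',cv2.resize(cv2.convertScaleAbs(im[y:y+60,x:x+70],alpha=1.5,beta=0),None,fx=10,fy=10,interpolation=cv2.INTER_CUBIC))
E
```

```text
time_s: 15.13
eef_pos: [437.8, 103.0, 149.2]
tool_rot: [-180.0, -20.0, 18.6]
ft_force: [0.6, 0.7, 2.2]
opening: -0.001
15.13 [437.79 102.98 149.23] [-180.    -20.01   18.56] [0.63 0.65 2.16] [-0.049  0.121  0.04 ] -0.09
time_s: 15.38
eef_pos: [438.8, 103.4, 145.2]
tool_rot: [-180.0, -20.0, 18.6]
ft_force: [0.2, 0.4, 0.4]
opening: 0.002
15.38 [438.85 103.35 145.22] [-179.99  -19.97   18.56] [0.2  0.43 0.45] [-0.059  0.124 -0.025] 0.19
```

View pics/side15d.png

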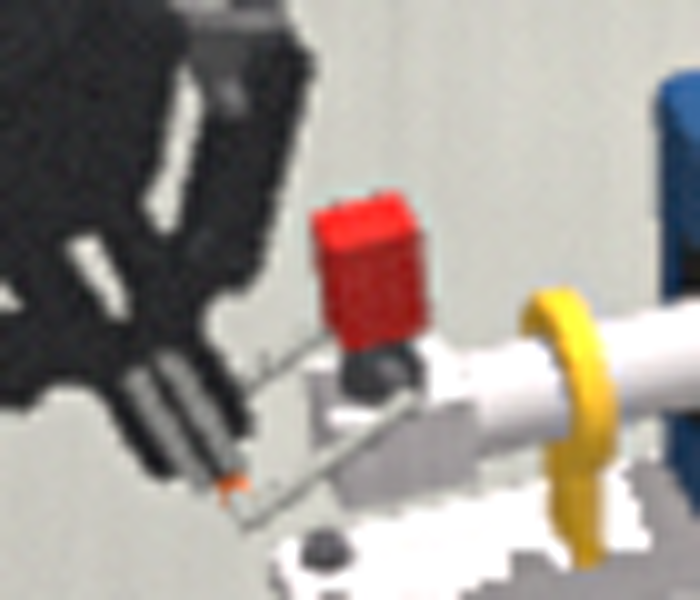

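```bash

python3 -m crank '[{"offset":[0.03,0,0.2],"twist":[0,0,0],"jaw":0},{"offset":[0.03,0,0.2],"twist":[0,0,0],"jaw":0},{"offset":[0.03,0,0.2],"twist":[0,0,0],"jaw":0},{"offset":[0,0,0],"twist":[0,0,0],"jaw":0},{"offset":[0,0,0],"twist":[0,0,0],"jaw":0}]'; python3 st.py
python3 - <<'E'
from h import *
for n in ('side',):
    im=env.camera(n);x,y=(225,95) if n=='side' else (385,205)
    cv2.imwrite(f'pics/{n}16d.png',cv2.resize(cv2.convertScaleAbs(im[y:y+60,x:x+70],alpha=1.5,beta=0),None,fx=10,fy=10,interpolation=cv2.INTER_CUBIC))
E
```

```text
time_s: 15.85
eef_pos: [441.6, 104.3, 140.1]
tool_rot: [-180.0, -20.0, 18.6]
ft_force: [-0.6, -0.7, 0.1]
opening: -0.004
15.85 [441.62 104.26 140.14] [-179.99  -19.97   18.56] [-0.56 -0.66  0.11] [-0.112  0.292  0.039] -0.32
```

View pics/side16d.png

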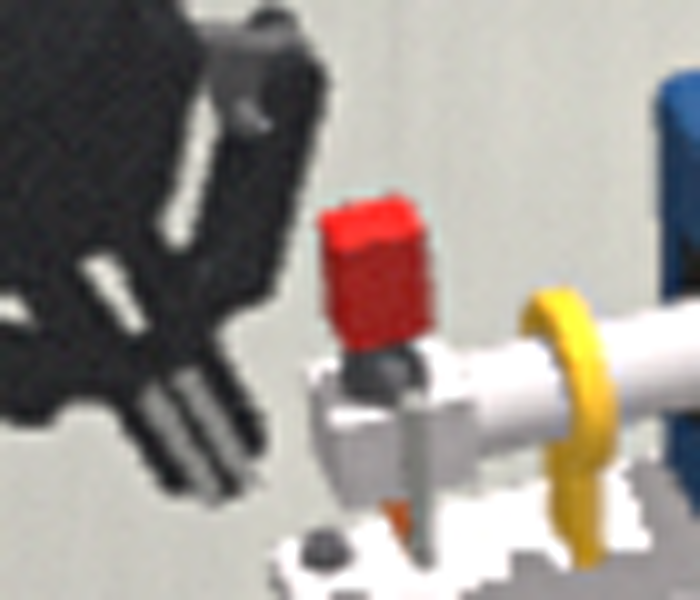

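```bash

python3 -m crank '[{"offset":[-0.5,0,-1.0],"twist":[0,0,0],"jaw":0},{"offset":[-1.0,0,-2.0],"twist":[0,0,0],"jaw":0},{"offset":[-1.5,0,-3.0],"twist":[0,0,0],"jaw":0},{"offset":[-1.5,0,-3.0],"twist":[0,0,0],"jaw":0},{"offset":[-1.0,0,-2.0],"twist":[0,0,0],"jaw":0},{"offset":[0,0,0],"twist":[0,0,0],"jaw":0},{"offset":[0,0,0],"twist":[0,0,0],"jaw":0}]'; python3 st.py
python3 - <<'E'
from h import *
for n in ('side','scene'):
    im=env.camera(n);cv2.imwrite(f'pics/{n}17.png',im);x,y=(225,95) if n=='side' else (385,205)
    cv2.imwrite(f'pics/{n}17d.png',cv2.resize(cv2.convertScaleAbs(im[y:y+60,x:x+70],alpha=1.3,beta=0),None,fx=10,fy=10,interpolation=cv2.INTER_CUBIC))
E
```

```text
time_s: 16.48
eef_pos: [357.3, 75.8, 226.3]
tool_rot: [180.0, -20.2, 18.5]
ft_force: [0.3, 0.5, -0.6]
opening: -0.002
16.48 [357.3   75.8  226.32] [179.97 -20.2   18.55] [ 0.28  0.47 -0.56] [-0.099  0.254  0.001] -0.17
```

View pics/side17d.png

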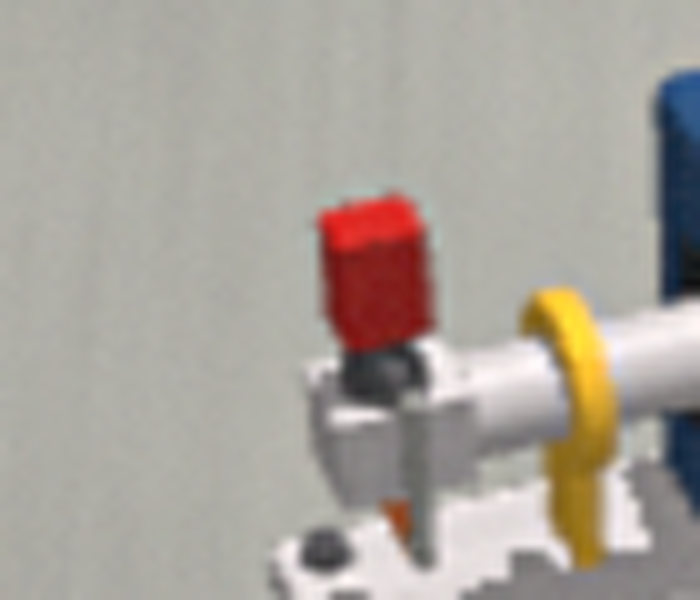

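View pics/scene17d.png

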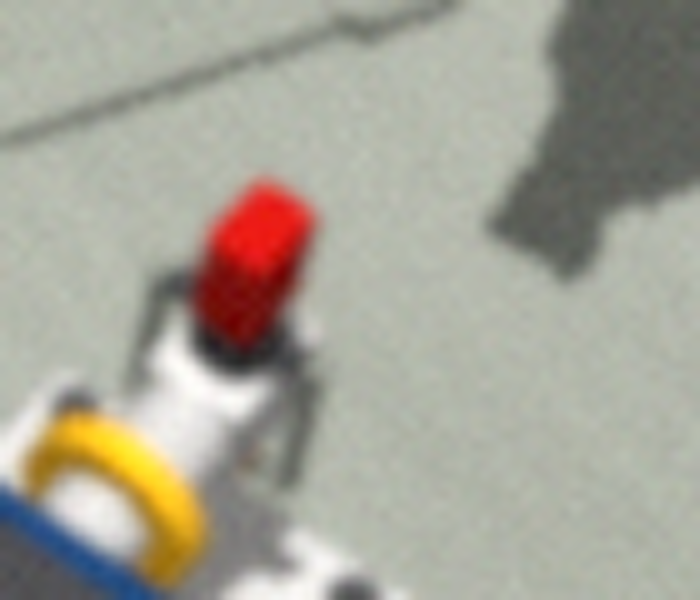

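View pics/side17.png

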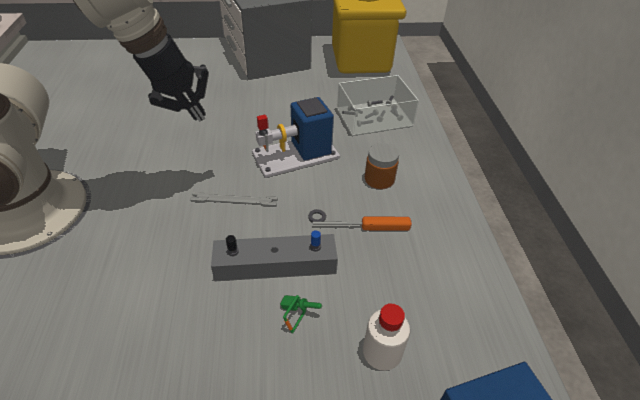

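```bash
python3 - <<'E'
from h import *
a=env.camera_model('scene');b=env.camera_model('side')
X,e=tri([(a,385+26.55-.45,205+21.55-.45),(b,225+37.05-.45,95+22.45-.45)]);print(X,e)
h=np.array([501.2,123.8,88]);d=X-h;print(d,np.hypot(d[0],d[1])/44, 'along rod',d@[-.948,-.317,0])
for t in (0,.05,.1):
  for dz in (0,3):
    L=lambda x,y,z:h+np.array([-.948,-.317,0])*(x*np.cos(t)+z*np.sin(t))+np.array([.317,-.948,0])*y+np.array([0,0,1])*(z*np.cos(t)-x*np.sin(t)+dz)
    print(t,dz,[tuple(np.round(((proj(b,L(*p))[0]+.5-225)*10,(proj(b,L(*p))[1]+.5-95)*10))) for p in [(11,8,44),(11,-8,44),(-11,-8,44),(-11,8,44),(11,8,14),(-11,8,14),(11,-8,14),(0,-19.5,-36)]])
E
```

```text
[499.50291683 121.94494265 131.38772629] [np.float64(0.24433770154887227), np.float64(0.24433770154882187)]
[-1.69708317 -1.85505735 43.38772629] 0.05714148500452636 along rod 2.1968880262915484
0 0 [(np.float64(340.0), np.float64(248.0)), (np.float64(317.0), np.float64(208.0)), (np.float64(415.0), np.float64(187.0)), (np.float64(438.0), np.float64(226.0)), (np.float64(350.0), np.float64(363.0)), (np.float64(446.0), np.float64(341.0)), (np.float64(328.0), np.float64(323.0)), (np.float64(375.0), np.float64(465.0))]
0 3 [(np.float64(339.0), np.float64(236.0)), (np.float64(316.0), np.float64(196.0)), (np.float64(414.0), np.float64(175.0)), (np.float64(437.0), np.float64(214.0)), (np.float64(349.0), np.float64(352.0)), (np.float64(445.0), np.float64(330.0)), (np.float64(327.0), np.float64(312.0)), (np.float64(374.0), np.float64(454.0))]
0.05 0 [(np.float64(331.0), np.float64(252.0)), (np.float64(308.0), np.float64(212.0)), (np.float64(405.0), np.float64(187.0)), (np.float64(428.0), np.float64(226.0)), (np.float64(348.0), np.float64(366.0)), (np.float64(443.0), np.float64(340.0)), (np.flo
[... 354 characters left out ...]
5.0)), (np.float64(382.0), np.float64(452.0))]
0.1 0 [(np.float64(321.0), np.float64(257.0)), (np.float64(299.0), np.float64(217.0)), (np.float64(395.0), np.float64(188.0)), (np.float64(418.0), np.float64(227.0)), (np.float64(345.0), np.float64(369.0)), (np.float64(440.0), np.float64(339.0)), (np.float64(323.0), np.float64(329.0)), (np.float64(390.0), np.float64(461.0))]
0.1 3 [(np.float64(320.0), np.float64(245.0)), (np.float64(298.0), np.float64(205.0)), (np.float64(394.0), np.float64(176.0)), (np.float64(417.0), np.float64(215.0)), (np.float64(344.0), np.float64(358.0)), (np.float64(439.0), np.float64(328.0)), (np.float64(322.0), np.float64(317.0)), (np.float64(389.0), np.float64(450.0))]
```

```bash
python3 -c "
from bench import env
print(env.close_job())"
```

```text
the job is handed in; nothing more can be done
None
```

The hitch pin is through the rod's cross hole with its loop shut around the rod, and I handed the job in at about 16.6 s of the 61 s allowed.

- **Pick and insertion:** I gripped the red handle across its 22 mm side. The pin went down past the plunger with the loop pointing out past the rod's free end. It slid through at about 7–8 N, then the push rose at about 2 N/mm to 15.6 N, the mark of a seated collar. By the given stiffness the rod sank about 7 mm, against the 12 mm limit.
- **Closing the loop:** I let go and the rod came back up. I then pushed the bar down with shut fingers. Partway through I stopped and tilted the tool 20° so the gripper would clear the handle. The loop snapped shut and the arm backed off clear of everything.
- **Last checks:**
  - The side and scene pictures show the loop legs hanging beside the rod with the bar below it, and the rod up.
  - I measured the handle's top at 131.4 mm above the table, where 132 mm is fully seated.
  - The pin leans about 0.03–0.06 rad toward the free end, inside the 0.12 rad limit.
  - The force on the tool was near zero.
  - In the side picture the other pins and the things on the bench looked unmoved.
- **Not fully settled:** The collar height and the lean come from camera measurements good to about 1–2 mm. I did not press the pin down again after the loop shut. The side and scene cameras differed by up to about 1 mm on some points, which I took as within their calibration.

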